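# Clip the lid onto the food box under the shelf

## Task

Lay the white clip lid squarely on the open black food box under the steel shelf, its front clip towards you and all three blue clips still standing open. When the lid sits flat on the rim, fold the three clips (front, left and right) fully down against the sides so the box is locked shut. Leave the tape, ramekin, squeeze bottle and tub where they are.

Things in the scene. Friction and masses are not known exactly. Their poses are not given: they have to be found in the camera images.
- lid_grip (a point): Centre of the blue grip ridge on the loose white clip lid (180 x 194 mm without clips, 0.2 kg). Solid ridge along the lid's x: 74 long, 18 wide; top 16 mm above this point, lid plate's top 18 mm below it, skirt's foot 31 mm below it. Lid axes: x to its back edge (the one without a clip), y to its left clip, z up. Starts flat on the table, right way up, front clip towards the robot.
- lid_seat (a point): Centre of the underside of the lid's plate, 22 mm below lid_grip: the face that rests on the box rim. A skirt 9 mm deep hangs round it and goes over the outside of the rim with 3 mm to spare on each side, flared at its foot. Axes as the lid: x to the back edge, y to the left clip, z up.
- box_rim (a point): Centre of the open top of the fixed black food box (163 mm along x, 177 along y, 148 high; its rim projects 9 mm beyond the walls), level with the rim's top. Axes: x to the box's back (away from the robot), y left, z up. With the lid on, lid_seat coincides with it and the axes agree.
- shelf_edge (a point): Middle of the front lower edge of the fixed steel shelf board over the box, 370 mm above the table; x to its back, y left. Board reaches 220 mm back and 250 mm to each side; posts 130 mm or more behind the edge, 235 mm to each side. The edge lies 18 to 42 mm in front of the box's centre: an upright tool at the box's centre or side clips hits the board; one leaning 25 to 45 deg back to the robot clears it.
- clip_front_hinge (a point): Middle of the front clip's hinge line on the lid; axes as lid_seat. The hinge line runs along that lid edge. 94 mm in front of the lid's centre, 2 mm above lid_seat.
- clip_left_hinge (a point): Middle of the left clip's hinge line on the lid; axes as lid_seat. The hinge line runs along that lid edge. 101 mm to the left (+y) of the lid's centre, 2 mm above lid_seat.
- clip_right_hinge (a point): Middle of the right clip's hinge line on the lid; axes as lid_seat. The hinge line runs along that lid edge. 101 mm to the right (-y) of the lid's centre, 2 mm above lid_seat.
- clip_front (a joint): Front clip's hinge, rad: 0 = folded fully down against the side (stop); 1.57 = straight out to the lid's front (-x); starts 2.0 to 2.4, standing up and outward. Blue plate 50 mm wide along the edge, 3.5 thick, reaching 32 mm from the hinge line; a nib on its inner face goes under the box rim when down. Stays where left, no spring; friction 0.02 N m (about 1 N at its free edge).
- clip_left (a joint): Left clip's hinge, rad: 0 = folded fully down against the side (stop); 1.57 = straight out to the lid's left (+y); starts 2.0 to 2.4, standing up and outward. Blue plate 50 mm wide along the edge, 3.5 thick, reaching 32 mm from the hinge line; a nib on its inner face goes under the box rim when down. Stays where left, no spring; friction 0.02 N m (about 1 N at its free edge).
- clip_right (a joint): Right clip's hinge, rad: 0 = folded fully down against the side (stop); 1.57 = straight out to the lid's right (-y); starts 2.0 to 2.4, standing up and outward. Blue plate 50 mm wide along the edge, 3.5 thick, reaching 32 mm from the hinge line; a nib on its inner face goes under the box rim when down. Stays where left, no spring; friction 0.02 N m (about 1 N at its free edge).
- label_tape_mid (a point): Middle of a roll of tan tape lying flat, 104 mm across, 25 mm high; bystander in front of the box.
- ramekin_mid (a point): Middle of a white ramekin, 99 mm across, 43 mm high; bystander in front of the box.
- squeeze_red_mid (a point): Middle of a red squeeze bottle, 54 mm across, 209 mm high, standing under the shelf behind the box's right side; bystander.
- deli_tub_mid (a point): Middle of a clear tub, 114 mm across, 75 mm high, under the shelf behind the box's left side; bystander.

How it is judged:
On the way:
1. the lid lies flat and square on the box rim, front clip to the front, with all three clips still standing open (horizontal distance between lid_seat and box_rim below 0.01 m and z of lid_seat in the frame of box_rim between -0.004 and 0.003 m and angle between lid_seat's own z axis and vertical below 0.035 rad and angle between the x axis of lid_seat and the x axis of box_rim, either way round below 0.09 rad and value of joint each of clip_front, clip_left, clip_right above 1.2 rad and x of clip_front_hinge in the frame of box_rim below -0.08 m), for 0.2 s.
At the end, for the whole second after the job is handed in: The lid sits on the box rim within 10 mm sideways, 3 mm in height, 2 degrees of level and 5 degrees of square, front clip to the front, and all three clips are folded down to within 0.15 rad of their stops (horizontal distance between lid_seat and box_rim below 0.01 m and z of lid_seat in the frame of box_rim between -0.004 and 0.003 m and angle between lid_seat's own z axis and vertical below 0.035 rad and angle between the x axis of lid_seat and the x axis of box_rim, either way round below 0.09 rad and x of clip_front_hinge in the frame of box_rim below -0.08 m and value of joint each of clip_front, clip_left, clip_right below 0.15 rad); the robot touches nothing.
It fails at once if the label tape is pushed more than 40 mm from its place (distance of label_tape_mid from where it was at the start of the episode above 0.04 m).
It fails at once if the ramekin is pushed more than 40 mm from its place (distance of ramekin_mid from where it was at the start of the episode above 0.04 m).
It fails at once if the squeeze red is pushed more than 40 mm from its place (distance of squeeze_red_mid from where it was at the start of the episode above 0.04 m).
It fails at once if the deli tub is pushed more than 40 mm from its place (distance of deli_tub_mid from where it was at the start of the episode above 0.04 m).
It also fails if it takes over 72 s, if anything falls off the work surface, if the arm or the gripper's body presses on something with over 40 N, if the wrist force passes 120 N, or if a joint passes its speed limit or range.

## Robot

A 7-joint arm with a two-finger parallel gripper is mounted at the origin on a cart in front of the work surface, level with it; the furniture and walls round the work are solid. World frame = base frame: x ahead of the robot, y to its left, z up, the work surface at z = 0. Lengths are in m, angles in rad, forces in N, time in s.
With the tool pointing down it reaches from about 0.425 to 0.95 m from the base axis. Payload 16.7 kg.
Tool frame: the origin (TCP) lies at the very end of the fingers, on their centre line; the grasp point (between the pads) lies behind it (r.grip_point_offset is the x of the grasp point in the tool frame, in m); x points along the fingers, y is the direction in which the jaws open and shut, and the axes are right-handed (so a half turn about x gives the same grasp; the last joint's range is limited). The gripper opens to 94 mm and grips with 3 to 60 N. Pads are 16 mm wide; open, the fingers measure 119 mm over their backs; the gripper's body (75 mm by 177 mm) begins 78 mm behind the grasp point.
Start: joints at [1.087, 0.426, 0.074, 1.606, -0.034, 1.111, -0.067], TCP at [0.221, -0.638, 0.205] pointing down, gripper open.
Joint ranges: [-2.85, 2.85], [-0.5, 2.14], [-1.23, 1.37], [0.21, 2.46], [-1.02, 4.16], [0.16, 2.05], [-2.73, 2.73]. Speed limits (rad/s): [1.89, 1.89, 2.39, 2.39, 3.01, 3.01, 3.01].

## Interface

Orientations are given as a rotation vector (axis times angle).
In Python, from workcell import r, grab_frame, ticket gives the robot as it stands.
- The arm moves only by the tool step_arm, never from a script. Its argument "plan" is a list of rows, each an object with "slide": the shift along the tool's x, y, z in m, a list of three; "rotation": the turn, a rotation vector about the tool's x, y, z in rad, a list of three. In form: [{"slide": [x, y, z], "rotation": [rx, ry, rz]}, ...]. A call has 1 to 10 rows; each row shifts and turns the commanded pose from where the row before left it, along the tool's axes as they then stand; what a row does not reach is not made up. A row lasts 1/8 s, in which the tool goes at most 62.5 mm and 10.7 degrees, less where a joint would pass 70% of its speed; a pose out of reach is approached as far as the arm can. A call with a gripper value outside its range is refused whole. "fingers" is the gripper command: -1 is fully open, 1 is shut, values between are in proportion, set as the call begins (left out, the last holds). The fingers move at their own pace and stop on an object; "force" is the grip in N (left out, the last holds). Time passes only in rows, so rows that do not move let the fingers close. It gives the time, the measured TCP pose, the force and the opening at its end, in the units of the state.
- r.observe(): the state, without advancing time (a new reading comes with each control period).
- grab_frame(name): name is "side" or "top" or "wrist"; returns a dict with "frame" (400x640x3 uint8, red, green, blue), "range_z" (400x640 float32, m along the optical axis (not along the pixel's ray), 0 where there is no reading), "fx", "fy", "cx", "cy" (pixels), "k1" (the pictures are not rectified: a ray, as slopes to the right and down, at radius r is drawn at 1 + k1 r^2 times it, then the intrinsics apply), "pose" (4x4, takes a point from camera to world coordinates); the wrist camera has in their place "tool_from_camera" (4x4, takes a point from camera to tool coordinates, whose origin is the TCP and whose axes are the tool frame's). Camera axes: x right, y down, z forward; pixel columns grow to the right and rows downward; lengths in m; the calibration is good to about 2 mm. A picture is of the moment at which its call begins: read the wrist's pose just before it.
- ticket.sign_off(): hands the job in, once; it reports no verdict.
The state is a dict: "time": time; "joint_positions": joint angles; "qvel": joint speeds; "joint_efforts": joint torques, N m; "tool_pos": TCP position; "orientation": TCP orientation; "force": force on the tool from outside, world axes, zero at the start; "torque": the same for the moment, N m; "finger_gap": finger opening in m.
Only numpy, scipy, OpenCV 4.12 (cv2) and the standard library are available. Lean on these libraries where they do the work, as an engineer would, in place of code of your own. Each camera call takes 0.05 s, during which the arm holds its last target. There are 200 camera calls.

## Working session

There is one attempt and no reset: what is moved stays moved. The work goes in short steps, Python scripts to look and compute and a tool call to move; the robot and the scene stay as the last step left them, time stands still between calls to the robot, and variables do not carry over. Pictures are saved under pics/ and viewed, about 8 in all and at most 12, crops included, and the job is handed in when it is done.

Besides the shell and the picture viewer there is one more tool, called after "Call:" in YAML: its name, and indented under it one key for each argument. step_arm: Moves the arm, as the interface text tells. Its arguments: {"type":"object","properties":{"plan":{"type":"array","items":{"type":"object","properties":{"slide":{"type":"array","items":{"type":"number"}},"rotation":{"type":"array","items":{"type":"number"}}}}},"fingers":{"type":"number"},"force":{"type":"number"}},"required":["plan"]}

```bash
mkdir -p pics; ls
cat > h.py <<'E'
import numpy as np, cv2
from workcell import r, grab_frame, ticket
from scipy.spatial.transform import Rotation as R
def tool():
    s=r.observe(); T=np.eye(4); T[:3,:3]=R.from_rotvec(s["orientation"]).as_matrix(); T[:3,3]=s["tool_pos"]; return T
def cloud(name):
    T=tool(); f=grab_frame(name); P=f["pose"] if "pose" in f else T@f["tool_from_camera"]
    h,w=f["range_z"].shape; u,v=np.meshgrid(np.arange(w),np.arange(h))
    K=np.array([[f["fx"],0,f["cx"]],[0,f["fy"],f["cy"]],[0,0,1.]])
    n=cv2.undistortPoints(np.stack([u,v],-1).reshape(-1,1,2).astype(float),K,np.array([f["k1"],0,0,0.])).reshape(h,w,2)
    z=f["range_z"].astype(float)
    X=np.dstack([n[...,0]*z,n[...,1]*z,z])@P[:3,:3].T+P[:3,3]
    X[z==0]=np.nan
    return f["frame"],X,P
def save(n,im): cv2.imwrite("pics/"+n,im[...,::-1])
E
python3 - <<'E'
from h import *
s=r.observe(); print(s, r.grip_point_offset)
a=[]
for n in ["side","top"]:
    f,X,P=cloud(n); np.savez(n+".npz",f=f,X=X,P=P); a.append(f); print(n,P.round(3).tolist())
save("a.png",cv2.resize(np.vstack(a),(480*1,600)))
save("top.png",a[1]);save("side.png",a[0])
E
```

```text
pics
{'time': 0.0, 'joint_positions': array([ 1.0875318 ,  0.42675922,  0.07383281,  1.60658724, -0.0341181 ,
        1.11076335, -0.06708867]), 'qvel': array([-0.00209854, -0.00142959,  0.00183226, -0.00052937, -0.00145349,
        0.00057979, -0.00132554]), 'joint_efforts': array([ 5.39422617e-04, -9.35802841e+01,  3.66733566e+00, -4.54175127e+01,
       -4.87717381e-02,  2.03401950e-02,  1.33421931e-04]), 'tool_pos': array([ 0.22098253, -0.63735852,  0.20476562]), 'orientation': array([ 2.0407497 ,  0.34506865, -2.04132775]), 'force': array([0.4169187 , 0.34472458, 0.3425953 ]), 'torque': array([ 0.00045564, -0.00868131, -0.02067727]), 'finger_gap': 0.0941594686588128} -0.0188
side [[-0.96, -0.124, 0.25, 0.249], [-0.279, 0.398, -0.874, 0.997], [0.009, -0.909, -0.416, 0.785], [0.0, 0.0, 0.0, 1.0]]
top [[0.201, -0.95, 0.238, 0.321], [-0.98, -0.193, 0.054, -0.173], [-0.005, -0.245, -0.97, 1.212], [0.0, 0.0, 0.0, 1.0]]
```

View pics/top.png

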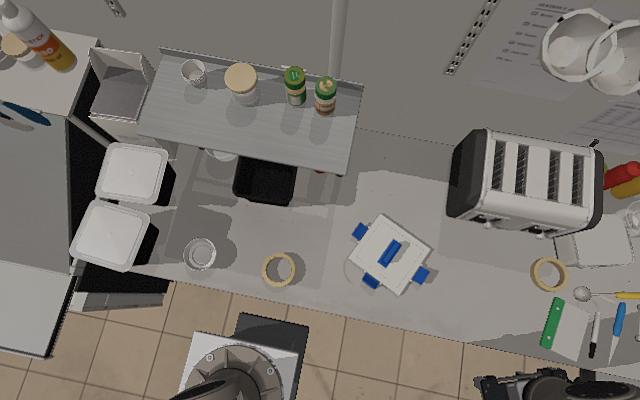

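View pics/side.png

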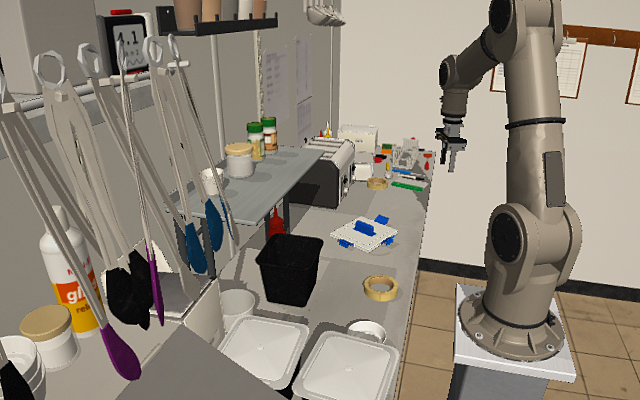

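Run:
```python
from h import *
for n in ["top","side"]:
    d=np.load(n+".npz"); f=d["f"].astype(int); X=d["X"]
    blue=(f[...,2]>110)&(f[...,2]-f[...,0]>60)&(X[...,2]<0.12)&(X[...,2]>0.0)
    blue&=(X[...,0]>0.2)&(X[...,1]<0)
    k,l,st,c=cv2.connectedComponentsWithStats(blue.astype(np.uint8))
    print(n)
    for i in range(1,k):
        if st[i,4]<40: continue
        p=X[l==i]; print(" blue",c[i].round(),st[i,4],np.median(p,0).round(4),p.min(0).round(3),p.max(0).round(3))
        if st[i,4]>150:
            q=p[p[:,2]>p[:,2].max()-0.006]; r2=cv2.minAreaRect((q[:,:2]*1000).astype(np.float32)); print("  ridge top",r2,cv2.boxPoints(r2).round(1).tolist())
    # lid white plate
    W=(f.min(-1)>150)&(X[...,2]>0.004)&(X[...,2]<0.06)
    k,l,st,c=cv2.connectedComponentsWithStats(W.astype(np.uint8))
    for i in range(1,k):
        p=X[l==i]; m=np.median(p,0)
        if st[i,4]>200 and m[1]<0 and m[0]<0.9: 
            r2=cv2.minAreaRect((p[:,:2]*1000).astype(np.float32)); print(" white",st[i,4],m.round(4),r2)
    dark=(f.max(-1)<60)&(X[...,2]>0.13)&(X[...,2]<0.17)&(X[...,0]>.4)&(X[...,0]<1)&(abs(X[...,1])<.5)
    p=X[dark]; print(" dark",len(p),np.median(p,0),p.min(0),p.max(0))
    r2=cv2.minAreaRect((p[:,:2]*1000).astype(np.float32)); print(r2,cv2.boxPoints(r2).round(1).tolist())
    sh=(X[...,2]>0.35)&(X[...,2]<0.42)&(X[...,0]>.45)&(X[...,0]<1)&(abs(X[...,1])<.5)
    p=X[sh]; r2=cv2.minAreaRect((p[:,:2]*1000).astype(np.float32)); print(" shelf",len(p),np.median(p[:,2]),cv2.boxPoints(r2).round(1).tolist())
```

```text
top
 blue [359. 231.] 141 [ 0.5397 -0.2731  0.0192] [ 0.512 -0.295  0.001] [ 0.563 -0.251  0.033]
 blue [389. 253.] 222 [ 0.4873 -0.3697  0.0453] [ 0.446 -0.4    0.008] [ 0.536 -0.345  0.055]
  ridge top ((493.8572998046875, -374.4197692871094), (14.874164581298828, 62.9102897644043), 65.02787780761719) [[462.20001220703125, -367.8999938964844], [519.2000122070312, -394.3999938964844], [525.5, -381.0], [468.5, -354.3999938964844]]
 blue [420. 275.] 170 [ 0.443  -0.476   0.0229] [ 0.416 -0.501  0.001] [ 0.469 -0.454  0.036]
  ridge top ((438.1774597167969, -483.6202087402344), (7.558094501495361, 47.057437896728516), 62.55400466918945) [[415.6000061035156, -476.1000061035156], [457.29998779296875, -497.79998779296875], [460.79998779296875, -491.1000061035156], [419.0, -469.3999938964844]]
 blue [619. 319.] 235 [ 0.4352 -1.0634  0.0156] [ 0.389 -1.08   0.008] [ 0.485 -1.048  0.023]
  ridge top ((433.74151611328125, -1063.94873046875), (12.837326049804688, 89.68354797363281), 76.92523193359375) [[388.6000061035156, -1060.0999755859375], [476.0, -1080.300048828125], [478.8999938964844, -
[... 2026 characters left out ...]
white 1024 [ 0.482  -0.3444  0.0154] ((489.7594299316406, -372.26953125), (199.17721557617188, 180.9126434326172), 65.03279113769531)
 dark 993 [0.64345082 0.0157629  0.14614837] [ 0.42940241 -0.17840537  0.13002482] [0.79387786 0.4931014  0.16911186]
((588.8496704101562, 150.89532470703125), (186.058837890625, 746.6019897460938), 18.6350040435791) [[381.3999938964844, 474.8999938964844], [620.0, -232.60000610351562], [796.2999877929688, -173.10000610351562], [557.7000122070312, 534.4000244140625]]
 shelf 8246 0.38352537743212567 [[590.0999755859375, -498.8999938964844], [903.0999755859375, -499.70001220703125], [905.7000122070312, 481.8999938964844], [592.7999877929688, 482.70001220703125]]
```

Run:
```python
from h import *
for n in ["top","side"]:
    d=np.load(n+".npz"); f=d["f"].astype(int); X=d["X"]
    m=(f.max(-1)<75)&(X[...,2]>0.142)&(X[...,2]<0.16)&(X[...,0]>.5)&(X[...,0]<.85)&(abs(X[...,1]-.03)<.2)
    p=X[m]; print(n,len(p),np.median(p[:,2]))
    r2=cv2.minAreaRect((p[:,:2]*1000).astype(np.float32)); print(r2,cv2.boxPoints(r2).round(1).tolist())
    g=np.zeros((100,130),int)
    ix=((p[:,0]-.5)/.0035).astype(int); iy=((p[:,1]+.17)/.003).astype(int)
    np.add.at(g,(np.clip(ix,0,99),np.clip(iy,0,129)),1)
    save("g_"+n+".png",np.repeat(cv2.resize((np.minimum(g[::-1,::-1],3)*80).astype(np.uint8),None,fx=3,fy=3,interpolation=0)[...,None],3,2))
    sh=(X[...,2]>0.37)&(X[...,2]<0.395)&(X[...,0]>.5)&(X[...,0]<1)&(abs(X[...,1]-.03)<.27)
    p=X[sh]
    for y in np.arange(-.25,.31,.06):
        q=p[abs(p[:,1]-y)<.01]; print("  sh",round(y,2),len(q),np.percentile(q[:,0],1).round(4) if len(q) else 0, end=";")
    print()
    # bystanders
    for nm,lo,hi in [("tape",.01,.035),("ram",.02,.05)]:
        m=(X[...,2]>lo)&(X[...,2]<hi)&(X[...,0]>.35)&(X[...,0]<.58)&(X[...,1]>-.15)&(X[...,1]<.4)
        k,l,st,c=cv2.connectedComponentsWithStats(m.astype(np.uint8))
        for i in range(1,k):
            if st[i,4]>100: print(nm,st[i,4],cv2.minEnclosingCircle((X[l==i][:,:2]*1000).astype(np.float32)))
a=[cv2.imread("pics/g_%s.png"%n) for n in ["top","side"]]
cv2.imwrite("pics/g.png",np.hstack(a)[:, :])
```

```text
top 499 0.14801716704792645
((609.7594604492188, 33.359161376953125), (124.745361328125, 176.98635864257812), 2.4173734188079834) [[543.7000122070312, 119.0999984741211], [551.2000122070312, -57.70000076293945], [675.7999877929688, -52.400001525878906], [668.2999877929688, 124.4000015258789]]
  sh -0.25 0 0;  sh -0.19 470 0.5953;  sh -0.13 668 0.5947;  sh -0.07 785 0.5949;  sh -0.01 661 0.595;  sh 0.05 728 0.595;  sh 0.11 512 0.5952;  sh 0.17 770 0.5955;  sh 0.23 579 0.5957;  sh 0.29 759 0.5959;
tape 422 ((374.8692626953125, 194.58824157714844), 44.173828125)
tape 295 ((374.6786193847656, -49.667633056640625), 51.171722412109375)
ram 210 ((371.7564392089844, 191.65821838378906), 49.651065826416016)
ram 273 ((374.6786193847656, -49.667633056640625), 51.171722412109375)
side 618 0.1481240339656733
((641.1218872070312, -25.43505859375), (180.79971313476562, 318.1893310546875), 12.75271987915039) [[517.7999877929688, 109.80000305175781], [588.0999755859375, -200.60000610351562], [764.4000244140625, -160.60000610351562], [694.2000122070312, 149.6999969482422]]
  sh -0.25 0 0;  sh -0.19 61 0.5928;  sh -0.13 111 0.592;  sh -0.07 156 0.592;  sh -0.01 178 0.5928;  sh 0.05 183 0.5931;  sh 0.11 293 0.5936;  sh 0.17 267 0.5938;  sh 0.23 339 0.5938;  sh 0.29 312 0.5944;
tape 327 ((374.8981628417969, -49.4478759765625), 54.40558624267578)
tape 334 ((382.84759521484375, 171.20159912109375), 38.192874908447266)
ram 116 ((573.868896484375, 39.75498580932617), 64.65199279785156)
ram 209 ((373.2665100097656, -47.96953582763672), 53.35566329956055)
ram 273 ((382.8708190917969, 178.12460327148438), 44.18952178955078)
```

View pics/g.png

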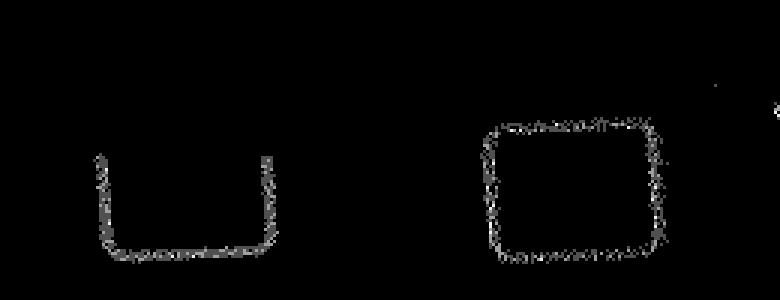

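```bash
cat >> h.py <<'E'
def orient(psi,th,flip=False):
    x=np.array([np.cos(psi)*np.sin(th),np.sin(psi)*np.sin(th),-np.cos(th)]); y=np.array([-np.sin(psi),np.cos(psi),0])
    if flip: y=-y
    return np.column_stack([x,y,np.cross(x,y)])
def plan(Rt,p):
    """relative move to target: first translation (tool axes now), then rotation vector; also slide for combined"""
    T=tool(); d=T[:3,:3].T@(np.array(p)-T[:3,3]); w=R.from_matrix(T[:3,:3].T@Rt).as_rotvec()
    print("pos",T[:3,3].round(4)," slide(tool)",d.round(4)," |d|",np.linalg.norm(d).round(3)," rot",w.round(4)," deg",np.degrees(np.linalg.norm(w)).round(1), " slide in target axes",(Rt.T@(np.array(p)-T[:3,3])).round(4))
    return d,w
def rows(Rt,p,n):
    """n rows of combined slide+rot about constant axis, straight line"""
    T=tool(); w=R.from_matrix(T[:3,:3].T@Rt).as_rotvec()/n; dp=(np.array(p)-T[:3,3])/n
    Rc=R.from_matrix(T[:3,:3])
    for i in range(n):
        print("slide",(Rc.inv().apply(dp)).round(4).tolist(),"rotation",w.round(4).tolist()); Rc=Rc*R.from_rotvec(w)
E
python3 - <<'E'
from h import *
print(tool().round(3))
psi=-.44; th=np.radians(35)
c=np.array([.490,-.3725,.031]); Rl=R.from_rotvec([0,0,psi])
g=c+Rl.apply([.005,0,-.008])
for fl in (0,1):
    Rt=orient(psi,th,fl); pre=g-.12*Rt[:,0]; print(pre); plan(Rt,pre)
for fl in (0,1):
  w=np.linalg.norm(R.from_matrix(tool()[:3,:3].T@orient(psi,th,fl)).as_rotvec())
  if w<2: rows(orient(psi,th,fl),g-.12*orient(psi,th,fl)[:,0],9)
for n in ["top","side"]:
    d=np.load(n+".npz"); f=d["f"].astype(int); X=d["X"]
    if n=="side":
        m=(f.max(-1)<75)&(X[...,2]>0.142)&(X[...,2]<0.156)&(X[...,0]>.53)&(X[...,0]<.73)&(X[...,1]>-.065)&(X[...,1]<.135)
        p=X[m];print(cv2.minAreaRect((p[:,:2]*1000).astype(np.float32)))
    m=(X[...,2]>.02)&(X[...,2]<.24)&(X[...,0]>.62)&(X[...,0]<.9)&((X[...,1]>.14)|(X[...,1]<-.07))&(abs(X[...,1])<.3)
    k,l,st,c=cv2.connectedComponentsWithStats(m.astype(np.uint8))
    for i in range(1,k):
        p=X[l==i]
        if st[i,4]>30: print(n,st[i,4],p.min(0).round(3),np.median(p,0).round(3),p.max(0).round(3),np.median(f[l==i],0))
E
```

```text
[[-0.     0.328 -0.945  0.221]
 [ 0.001 -0.945 -0.328 -0.637]
 [-1.    -0.001  0.     0.205]
 [ 0.     0.     0.     1.   ]]
[ 0.43225045 -0.34531264  0.12129825]
pos [ 0.221  -0.6374  0.2048]  slide(tool) [ 0.0837 -0.2067 -0.2953]  |d| 0.37  rot [-2.2771 -0.2937  0.7186]  deg 137.8  slide in target axes [0.1067 0.3543 0.0067]
[ 0.43225045 -0.34531264  0.12129825]
pos [ 0.221  -0.6374  0.2048]  slide(tool) [ 0.0837 -0.2067 -0.2953]  |d| 0.37  rot [0.7487 0.5802 0.2371]  deg 55.9  slide in target axes [ 0.1067 -0.3543 -0.0067]
slide [0.0093, -0.023, -0.0328] rotation [0.0832, 0.0645, 0.0263]
slide [0.0107, -0.0259, -0.0301] rotation [0.0832, 0.0645, 0.0263]
slide [0.0118, -0.0285, -0.0271] rotation [0.0832, 0.0645, 0.0263]
slide [0.0127, -0.031, -0.0239] rotation [0.0832, 0.0645, 0.0263]
slide [0.0133, -0.0332, -0.0204] rotation [0.0832, 0.0645, 0.0263]
slide [0.0136, -0.0351, -0.0167] rotation [0.0832, 0.0645, 0.0263]
slide [0.0136, -0.0366, -0.0128] rotation [0.0832, 0.0645, 0.0263]
slide [0.0133, -0.0379, -0.0088] rotation [0.0832, 0.0645, 0.0263]
slide [0.0127, -0.0388, -0.0048] rotation [0.0832, 0.0645, 0.0263]
top 81 [ 0.897 -0.295  0.168] [ 0.899 -0.261  0.221] [ 0.9   -0.238  0.239] [118. 113. 107.]
top 53 [ 0.898 -0.3    0.116] [ 0.899 -0.279  0.164] [ 0.9   -0.264  0.207] [117. 113. 108.]
top 119 [0.67  0.166 0.02 ] [0.683 0.198 0.052] [0.708 0.254 0.08 ] [143. 141. 137.]
((627.6587524414062, 33.64190673828125), (163.78140258789062, 184.3531036376953), 2.975775718688965)
side 629 [ 0.703 -0.183  0.032] [ 0.725 -0.165  0.142] [ 0.804 -0.083  0.228] [50. 27. 27.]
side 169 [ 0.892 -0.131  0.02 ] [ 0.897 -0.089  0.06 ] [ 0.9   -0.07   0.141] [140. 133. 121.]
side 221 [0.895 0.193 0.122] [0.899 0.219 0.189] [0.9   0.251 0.24 ] [139. 133. 121.]
side 43 [0.714 0.287 0.208] [0.716 0.297 0.223] [0.72 0.3  0.24] [44. 44. 41.]
side 802 [0.667 0.15  0.02 ] [0.727 0.172 0.054] [0.777 0.268 0.079] [174. 169. 156.]
```

Call:
step_arm:
  plan:
    - {"slide": [0.0093,-0.023,-0.0328],"rotation": [0.0832,0.0645,0.0263]}
    - {"slide": [0.0107,-0.0259,-0.0301],"rotation": [0.0832,0.0645,0.0263]}
    - {"slide": [0.0118,-0.0285,-0.0271],"rotation": [0.0832,0.0645,0.0263]}
    - {"slide": [0.0127,-0.031,-0.0239],"rotation": [0.0832,0.0645,0.0263]}
    - {"slide": [0.0133,-0.0332,-0.0204],"rotation": [0.0832,0.0645,0.0263]}
    - {"slide": [0.0136,-0.0351,-0.0167],"rotation": [0.0832,0.0645,0.0263]}
    - {"slide": [0.0136,-0.0366,-0.0128],"rotation": [0.0832,0.0645,0.0263]}
    - {"slide": [0.0133,-0.0379,-0.0088],"rotation": [0.0832,0.0645,0.0263]}
    - {"slide": [0.0127,-0.0388,-0.0048],"rotation": [0.0832,0.0645,0.0263]}
    - {"slide": [0,0,0],"rotation": [0,0,0]}
  fingers: -1

```text
time: 1.35
tool_pos: [0.4183, -0.3661, 0.1334]
orientation: [-2.558, 0.502, 1.426]
force: [-0.3, -0.5, 0.6]
finger_gap: 0.094
```

Run:
```python
from h import *
print(tool().round(3)); print(r.observe()["joint_positions"].round(2))
f,X,P=cloud("wrist"); save("w1.png",f)
f=f.astype(int)
W=(f.min(-1)>120)&(X[...,2]>0.003)&(X[...,2]<0.05)&(abs(X[...,0]-.49)<.15)&(abs(X[...,1]+.37)<.15)
print(cv2.minAreaRect((X[W][:,:2]*1000).astype(np.float32)),np.median(X[W][:,2]))
b=(f[...,2]-f[...,0]>50)&(X[...,2]>.0)&(X[...,2]<.08)
k,l,st,c=cv2.connectedComponentsWithStats(b.astype(np.uint8))
for i in range(1,k):
    if st[i,4]>100:
        p=X[l==i]; print(c[i],st[i,4],p.min(0).round(4),p.max(0).round(4)); q=p[p[:,2]>np.percentile(p[:,2],90)-.005]; print(cv2.minAreaRect((q[:,:2]*1000).astype(np.float32)),np.median(q[:,2]))
```

```text
[[ 0.486 -0.37  -0.791  0.418]
 [-0.208 -0.929  0.307 -0.366]
 [-0.849  0.015 -0.529  0.133]
 [ 0.     0.     0.     1.   ]]
[ 0.79  0.13 -0.09  2.35 -0.87  0.19 -0.42]
((489.7484130859375, -373.2253723144531), (201.1616668701172, 181.69393920898438), 64.4361801147461) 0.014585876865580744
[299.18613139 194.20285888] 3288 [ 0.4456 -0.4075  0.0132] [ 0.5392 -0.3411  0.0496]
((491.8262939453125, -374.1097106933594), (17.674331665039062, 72.51317596435547), 64.57258605957031) 0.04678085129804188
[176.351627   184.90092278] 2059 [ 0.5111 -0.2966  0.0008] [ 0.5834 -0.2484  0.0296]
((543.8875732421875, -265.2013244628906), (16.709388732910156, 48.702247619628906), 65.04894256591797) 0.024003440843821
[422.24833589 200.52841782] 1953 [ 0.4163 -0.4982  0.    ] [ 0.4731 -0.4523  0.0329]
((439.9811706542969, -483.7090148925781), (11.98697566986084, 48.388092041015625), 66.23770904541016) 0.027426322941175862
[288.95694444 312.24212963] 2160 [ 0.3747 -0.3581  0.    ] [ 0.4203 -0.2965  0.0345]
((389.32122802734375, -325.28399658203125), (48.981285095214844, 10.418461799621582), 63.846435546875) 0.0304644137900556
```

View pics/w1.png

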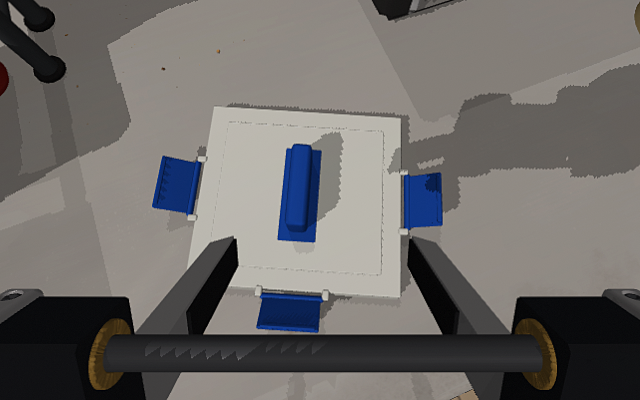

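```bash
cat >> h.py <<'E'
LC=np.array([.4905,-.3732,.031]); LY=-.445
def grasp(th,back):
    g=LC+R.from_rotvec([0,0,LY]).apply([.005,0,-.008]); Rt=orient(LY,np.radians(th),True); return Rt,g-back*Rt[:,0]
E
python3 - <<'E'
from h import *
Rt,p=grasp(30,.07); plan(Rt,p); rows(Rt,p,3)
E
```

```text
pos [ 0.4179 -0.3673  0.1336]  slide(tool) [ 0.0631 -0.0243 -0.0075]  |d| 0.068  rot [ 0.0633 -0.034   0.0196]  deg 4.3  slide in target axes [ 0.0623 -0.026  -0.008 ]
slide [0.021, -0.0081, -0.0025] rotation [0.0211, -0.0113, 0.0065]
slide [0.0209, -0.0083, -0.0026] rotation [0.0211, -0.0113, 0.0065]
slide [0.0209, -0.0085, -0.0026] rotation [0.0211, -0.0113, 0.0065]
```

Call:
step_arm:
  plan:
    - {"slide": [0.021,-0.008,-0.0026],"rotation": [0.021,-0.011,0.0065]}
    - {"slide": [0.021,-0.0083,-0.0026],"rotation": [0.021,-0.011,0.0065]}
    - {"slide": [0.021,-0.0085,-0.0026],"rotation": [0.021,-0.011,0.0065]}
    - {"slide": [0,0,0],"rotation": [0,0,0]}

```text
time: 1.9
tool_pos: [0.464, -0.3643, 0.0929]
orientation: [-2.466, 0.553, 1.45]
force: [-0.4, 0.7, 0.4]
finger_gap: 0.0941
```

Run:
```python
from h import *
print(r.observe()["joint_positions"].round(2))
Rt,p=grasp(30,.07); plan(Rt,p)
Rt,p=grasp(30,.0); plan(Rt,p)
```

```text
[ 0.42  0.25  0.21  2.31 -1.02  0.16 -0.43]
pos [ 0.464  -0.3643  0.0929]  slide(tool) [ 0.007  -0.0033  0.0065]  |d| 0.01  rot [-0.0011  0.017   0.0048]  deg 1.0  slide in target axes [ 0.0069 -0.0034  0.0066]
pos [ 0.464  -0.3643  0.0929]  slide(tool) [ 0.077  -0.003   0.0053]  |d| 0.077  rot [-0.0011  0.017   0.0048]  deg 1.0  slide in target axes [ 0.0769 -0.0034  0.0066]
```

Call:
step_arm:
  plan:
    - {"slide": [0.012,-0.001,0.002],"rotation": [0,0.005,0.001]}
    - {"slide": [0.012,-0.001,0.002],"rotation": [0,0.005,0.001]}
    - {"slide": [0.012,-0.001,0.0013],"rotation": [0,0.005,0.001]}
    - {"slide": [0,0,0],"rotation": [0,0,0]}

```text
time: 2.4
tool_pos: [0.4785, -0.372, 0.0769]
orientation: [-2.451, 0.542, 1.465]
force: [-0.1, 0.0, 0.4]
finger_gap: 0.094
```

Run:
```python
from h import *
print(r.observe()["joint_positions"].round(2))
Rt,p=grasp(30,.0); plan(Rt,p)
Rt,p=grasp(27,.0); plan(Rt,p)
```

```text
[ 0.46  0.31  0.16  2.27 -1.02  0.16 -0.43]
pos [ 0.4785 -0.372   0.0769]  slide(tool) [ 0.0553 -0.0034  0.011 ]  |d| 0.056  rot [-0.0028  0.0329  0.0115]  deg 2.0  slide in target axes [ 0.0549 -0.0041  0.0128]
pos [ 0.4785 -0.372   0.0769]  slide(tool) [ 0.0553 -0.0034  0.011 ]  |d| 0.056  rot [-0.0025 -0.0194  0.0116]  deg 1.3  slide in target axes [ 0.0555 -0.0041  0.0099]
```

```bash
sed -i 's/\[.005,0,-.008\]/[.0,0,-.009]/' h.py
python3 - <<'E'
from h import *
Rt,p=grasp(25,.0); plan(Rt,p); rows(Rt,p,4)
E
```

```text
pos [ 0.4785 -0.372   0.0769]  slide(tool) [ 0.0538 -0.0034  0.0159]  |d| 0.056  rot [-0.0023 -0.0543  0.0116]  deg 3.2  slide in target axes [ 0.0546 -0.0041  0.0129]
slide [0.0135, -0.0008, 0.004] rotation [-0.0006, -0.0136, 0.0029]
slide [0.0135, -0.0009, 0.0038] rotation [-0.0006, -0.0136, 0.0029]
slide [0.0136, -0.0009, 0.0036] rotation [-0.0006, -0.0136, 0.0029]
slide [0.0136, -0.001, 0.0034] rotation [-0.0006, -0.0136, 0.0029]
```

Call:
step_arm:
  plan:
    - {"slide": [0,0,0.0075],"rotation": [0,-0.027,0.006]}
    - {"slide": [0,-0.0016,0.0075],"rotation": [0,-0.027,0.006]}
    - {"slide": [0.015,-0.001,0],"rotation": [0,0,0]}
    - {"slide": [0.015,-0.001,0],"rotation": [0,0,0]}
    - {"slide": [0,0,0],"rotation": [0,0,0]}

```text
time: 3.02
tool_pos: [0.4793, -0.3679, 0.0432]
orientation: [-2.403, 0.544, 1.533]
force: [0.1, 0.4, 0.5]
finger_gap: 0.0944
```

Run:
```python
from h import *
print(r.observe()["joint_positions"].round(2))
Rt,p=grasp(25,.0); plan(Rt,p)
```

```text
[ 0.4   0.38  0.22  2.25 -1.02  0.16 -0.45]
pos [ 0.4793 -0.3679  0.0432]  slide(tool) [ 0.0244 -0.     -0.0023]  |d| 0.025  rot [-0.0018  0.0017  0.0006]  deg 0.1  slide in target axes [ 0.0244 -0.     -0.0022]
```

Call:
step_arm:
  plan:
    - {"slide": [0.012,0,-0.001],"rotation": [0,0,0]}
    - {"slide": [0.012,0,-0.001],"rotation": [0,0,0]}
    - {"slide": [0,0,0],"rotation": [0,0,0]}

```text
time: 3.4
tool_pos: [0.4924, -0.3758, 0.0287]
orientation: [-2.393, 0.539, 1.544]
force: [-1.0, 0.6, -1.0]
finger_gap: 0.0937
```

Run:
```python
from h import *
print(r.observe()["joint_positions"].round(2))
Rt,p=grasp(25,.0); plan(Rt,p)
```

```text
[ 0.42  0.43  0.19  2.21 -1.02  0.16 -0.45]
pos [ 0.4924 -0.3758  0.0287]  slide(tool) [ 0.0049 -0.0015  0.0053]  |d| 0.007  rot [-0.0022  0.0126  0.0035]  deg 0.8  slide in target axes [ 0.0049 -0.0015  0.0054]
```

Call:
step_arm:
  plan:
    - {"slide": [0.005,-0.001,0.005],"rotation": [0,-0.012,0]}
    - {"slide": [0,0,0],"rotation": [0,0,0]}

```text
time: 3.65
tool_pos: [0.4898, -0.3731, 0.022]
orientation: [-2.381, 0.535, 1.558]
force: [0.6, -0.5, 1.0]
finger_gap: 0.094
```

Run:
```python
from h import *
print(r.observe()["joint_positions"].round(2))
Rt,p=grasp(25,.0); plan(Rt,p)
```

```text
[ 0.41  0.44  0.2   2.22 -1.02  0.16 -0.46]
pos [ 0.4898 -0.3731  0.022 ]  slide(tool) [ 0.0003 -0.0002 -0.0006]  |d| 0.001  rot [-0.0017  0.0253  0.0037]  deg 1.5  slide in target axes [ 0.0003 -0.0002 -0.0006]
```

Call:
step_arm:
  plan:
    - {"slide": [0,0,0],"rotation": [0,0,0]}
    - {"slide": [0,0,0],"rotation": [0,0,0]}
    - {"slide": [0,0,0],"rotation": [0,0,0]}
    - {"slide": [0,0,0],"rotation": [0,0,0]}
    - {"slide": [0,0,0],"rotation": [0,0,0]}
    - {"slide": [0,0,0],"rotation": [0,0,0]}
  fingers: 1
  force: 50

```text
time: 4.4
tool_pos: [0.4901, -0.3734, 0.0225]
orientation: [-2.382, 0.536, 1.557]
force: [-1.3, -0.5, 0.6]
finger_gap: 0.0375
```

Run:
```python
from h import *
f=grab_frame("wrist"); print(f["tool_from_camera"].round(3))
# lift target: lid centre to (0.55,-0.35,z .2), yaw to azimuth, same lean
lean=23.5
Rt=orient(-.58,np.radians(lean),True); plan(Rt,[.55,-.36,.17]); rows(Rt,[.55,-.36,.17],6)
```

```text
[[-0.    -0.272  0.962 -0.179]
 [ 1.    -0.    -0.    -0.001]
 [ 0.     0.962  0.272 -0.08 ]
 [ 0.     0.     0.     1.   ]]
pos [ 0.4902 -0.3734  0.0225]  slide(tool) [-0.1157 -0.0385 -0.1032]  |d| 0.16  rot [ 0.122  -0.0016  0.0575]  deg 7.7  slide in target axes [-0.1182 -0.044  -0.098 ]
slide [-0.0193, -0.0064, -0.0172] rotation [0.0203, -0.0003, 0.0096]
slide [-0.0194, -0.0066, -0.0171] rotation [0.0203, -0.0003, 0.0096]
slide [-0.0194, -0.0067, -0.0169] rotation [0.0203, -0.0003, 0.0096]
slide [-0.0195, -0.0069, -0.0168] rotation [0.0203, -0.0003, 0.0096]
slide [-0.0196, -0.007, -0.0166] rotation [0.0203, -0.0003, 0.0096]
slide [-0.0196, -0.0072, -0.0165] rotation [0.0203, -0.0003, 0.0096]
```

Call:
step_arm:
  plan:
    - {"slide": [0,0,0],"rotation": [0,0,0]}
    - {"slide": [0,0,0],"rotation": [0,0,0]}
    - {"slide": [0,0,0],"rotation": [0,0,0]}
    - {"slide": [-0.0194,-0.0066,-0.017],"rotation": [0.02,0,0.0096]}
    - {"slide": [-0.0194,-0.0066,-0.017],"rotation": [0.02,0,0.0096]}
    - {"slide": [-0.0194,-0.0067,-0.0168],"rotation": [0.02,0,0.0096]}
    - {"slide": [-0.0196,-0.007,-0.0166],"rotation": [0.02,0,0.0096]}
    - {"slide": [-0.0196,-0.007,-0.0166],"rotation": [0.02,0,0.0096]}
    - {"slide": [-0.0196,-0.007,-0.0166],"rotation": [0.02,0,0.0096]}
    - {"slide": [0,0,0],"rotation": [0,0,0]}

```text
time: 5.7
tool_pos: [0.5508, -0.3589, 0.1705]
orientation: [-2.3, 0.681, 1.503]
force: [0.1, 0.3, -2.0]
finger_gap: 0.0177
```

Run:
```python
from h import *
print(tool().round(3)); print(r.observe()["joint_positions"].round(2))
f,X,P=cloud("side"); 
c=f[90:290,270:550]; save("s2.png",cv2.resize(c,None,fx=2.8,fy=2.8,interpolation=cv2.INTER_CUBIC))
```

```text
[[ 0.337 -0.544 -0.768  0.551]
 [-0.219 -0.839  0.498 -0.359]
 [-0.916  0.001 -0.402  0.17 ]
 [ 0.     0.     0.     1.   ]]
[-0.32  0.35  0.94  2.07 -0.57  0.5  -1.15]
```

View pics/s2.png

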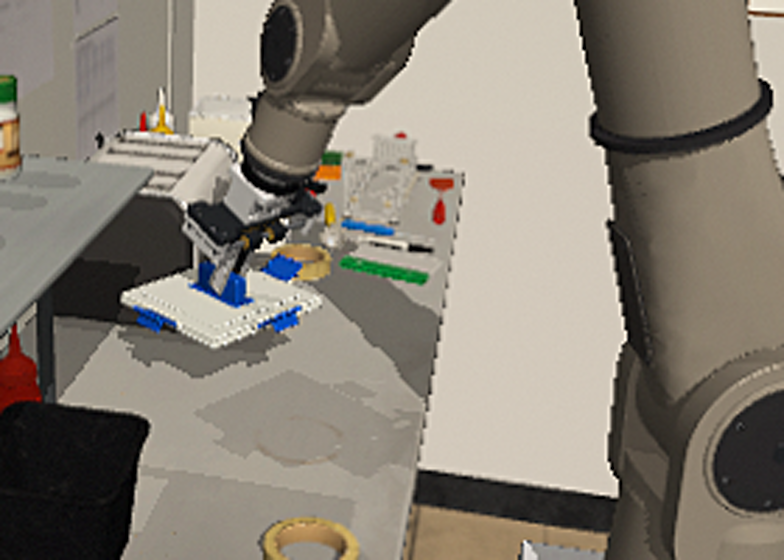

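Call:
step_arm:
  plan:
    - {"slide": [0,0,0],"rotation": [0,0.07,0]}
    - {"slide": [0,0,0],"rotation": [0,0.07,0]}
    - {"slide": [0,0,0],"rotation": [0,0.06,0]}
    - {"slide": [0,0,0],"rotation": [0,0,0]}

```text
time: 6.25
tool_pos: [0.5468, -0.359, 0.1675]
orientation: [-2.466, 0.734, 1.288]
force: [0.5, -0.6, -2.2]
finger_gap: 0.0177
```

Run:
```python
from h import *
print(tool().round(3)); print(r.observe()["joint_positions"].round(2))
```

```text
[[ 0.479 -0.547 -0.687  0.547]
 [-0.312 -0.837  0.449 -0.359]
 [-0.821  0.    -0.572  0.168]
 [ 0.     0.     0.     1.   ]]
[-0.25  0.24  0.79  2.24 -0.74  0.16 -0.98]
```

Run:
```python
from h import *
Rg=R.from_rotvec([-2.382,.536,1.557]).as_matrix(); lean=np.degrees(np.arccos(-Rg[2,0])); print(lean, np.arctan2(Rg[1,0],Rg[0,0]))
Rt=orient(-.476,np.radians(lean),True)
for z in (.08,): rows(Rt,[.64,-.33,z],4)
```

```text
23.60612641793675 -0.43592831552732675
slide [0.0268, -0.0188, -0.0002] rotation [-0.0224, -0.049, -0.0125]
slide [0.027, -0.0184, -0.002] rotation [-0.0224, -0.049, -0.0125]
slide [0.0271, -0.018, -0.0037] rotation [-0.0224, -0.049, -0.0125]
slide [0.0271, -0.0176, -0.0054] rotation [-0.0224, -0.049, -0.0125]
```

Call:
step_arm:
  plan:
    - {"slide": [0.0268,-0.0188,0],"rotation": [-0.0224,-0.049,-0.0125]}
    - {"slide": [0.027,-0.0184,-0.002],"rotation": [-0.0224,-0.049,-0.0125]}
    - {"slide": [0.027,-0.018,-0.0037],"rotation": [-0.0224,-0.049,-0.0125]}
    - {"slide": [0.027,-0.0176,-0.0054],"rotation": [-0.0224,-0.049,-0.0125]}
    - {"slide": [0,0,0],"rotation": [0,0,0]}

```text
time: 6.88
tool_pos: [0.6435, -0.3311, 0.08]
orientation: [-2.369, 0.575, 1.549]
force: [-0.6, -0.1, -2.1]
finger_gap: 0.0173
```

Run:
```python
from h import *
print(r.observe()["joint_positions"].round(2))
Rt=orient(-.476,np.radians(23.6),True)
plan(Rt,[.64,-.33,.08]); rows(Rt,[.64,-.33,.0225],4)
```

```text
[-0.13  0.54  0.65  1.98 -0.79  0.39 -0.98]
pos [ 0.6435 -0.3311  0.08  ]  slide(tool) [-0.0014  0.0006  0.0033]  |d| 0.004  rot [ 0.0038 -0.0018 -0.0031]  deg 0.3  slide in target axes [-0.0014  0.0006  0.0033]
slide [0.0128, 0.0001, 0.0066] rotation [0.001, -0.0004, -0.0008]
slide [0.0128, 0.0001, 0.0066] rotation [0.001, -0.0004, -0.0008]
slide [0.0128, 0.0001, 0.0066] rotation [0.001, -0.0004, -0.0008]
slide [0.0128, 0.0001, 0.0066] rotation [0.001, -0.0004, -0.0008]
```

Set down, release, then re-lean.

Call:
step_arm:
  plan:
    - {"slide": [0.0128,0,0.0066],"rotation": [0.001,0,-0.001]}
    - {"slide": [0.0128,0,0.0066],"rotation": [0.001,0,-0.001]}
    - {"slide": [0.0128,0,0.0066],"rotation": [0.001,0,-0.001]}
    - {"slide": [0.0128,0,0.0066],"rotation": [0.001,0,0]}
    - {"slide": [0,0,0],"rotation": [0,0,0]}

```text
time: 7.5
tool_pos: [0.638, -0.3302, 0.024]
orientation: [-2.364, 0.576, 1.541]
force: [-0.1, 0.0, -1.7]
finger_gap: 0.0177
```

Call:
step_arm:
  plan:
    - {"slide": [0,0,0],"rotation": [0,0,0]}
    - {"slide": [0,0,0],"rotation": [0,0,0]}
    - {"slide": [0,0,0],"rotation": [0,0,0]}
    - {"slide": [0,0,0],"rotation": [0,0,0]}
  fingers: -0.2

```text
time: 8.0
tool_pos: [0.6393, -0.329, 0.0249]
orientation: [-2.366, 0.573, 1.54]
force: [0.4, -0.4, 0.2]
finger_gap: 0.0536
```

Run:
```python
from h import *
print(r.observe()["joint_positions"].round(2))
T=tool(); print(T.round(3), np.arctan2(T[1,0],T[0,0]))
Rt=orient(-.476,np.radians(34),True)
rows(Rt,[.64,-.33,.024],3)
f,X,P=cloud("wrist"); f=f.astype(int)
b=(f[...,2]-f[...,0]>50)&(X[...,2]>.0)&(X[...,2]<.08)
k,l,st,c=cv2.connectedComponentsWithStats(b.astype(np.uint8))
for i in range(1,k):
    if st[i,4]>100:
        p=X[l==i]; q=p[p[:,2]>np.percentile(p[:,2],90)-.005]; print(c[i],st[i,4],np.median(p,0).round(4),cv2.minAreaRect((q[:,:2]*1000).astype(np.float32)),np.median(q[:,2]))
W=(f.min(-1)>120)&(X[...,2]>0.003)&(X[...,2]<0.05)
print(cv2.minAreaRect((X[W][:,:2]*1000).astype(np.float32)),np.median(X[W][:,2]))
```

```text
[-0.01  0.59  0.48  2.01 -0.9   0.27 -0.87]
[[ 0.36  -0.459 -0.812  0.639]
 [-0.183 -0.888  0.421 -0.329]
 [-0.915 -0.003 -0.404  0.025]
 [ 0.     0.     0.     1.   ]] -0.4704954240447908
slide [0.0004, 0.0002, -0.0002] rotation [-0.0009, 0.0592, 0.0007]
slide [0.0004, 0.0002, -0.0002] rotation [-0.0009, 0.0592, 0.0007]
slide [0.0004, 0.0002, -0.0002] rotation [-0.0009, 0.0592, 0.0007]
[325.09165831 252.34224301] 8979 [ 0.6388 -0.33    0.0456] ((640.75830078125, -331.128173828125), (17.938518524169922, 74.15911102294922), 62.954708099365234) 0.04671626093349501
[125.3847915  250.00686836] 6115 [ 0.6923 -0.2299  0.0194] ((696.31103515625, -223.44906616210938), (16.52309226989746, 49.4898681640625), 63.339622497558594) 0.024073872239208483
[525.31224851 250.283277  ] 6213 [ 0.5884 -0.4303  0.0212] ((584.907470703125, -438.2878112792969), (13.03587532043457, 49.27658462524414), 62.694068908691406) 0.027306169249390777
((644.5183715820312, -328.2784423828125), (209.22073364257812, 170.5654754638672), 63.11872863769531) 0.014524267757488607
```

Call:
step_arm:
  plan:
    - {"slide": [0,0,0],"rotation": [0,0.06,0]}
    - {"slide": [0,0,0],"rotation": [0,0.06,0]}
    - {"slide": [0.001,0.0,0],"rotation": [0,0.06,0]}
    - {"slide": [0,0,0],"rotation": [0,0,0]}

```text
time: 8.55
tool_pos: [0.6564, -0.3381, 0.0581]
orientation: [-2.458, 0.599, 1.419]
force: [-0.0, -0.1, -0.0]
finger_gap: 0.0566
```

Run:
```python
from h import *
print(r.observe()["joint_positions"].round(2))
T=tool(); print(T.round(3), np.arctan2(T[1,0],T[0,0]),np.degrees(np.arccos(-T[2,0])))
plan(orient(-.471,np.radians(34),True),[.640,-.3305,.0225])
```

```text
[ 0.03  0.53  0.42  2.04 -1.02  0.16 -0.73]
[[ 0.444 -0.462 -0.768  0.656]
 [-0.228 -0.887  0.401 -0.338]
 [-0.866 -0.003 -0.499  0.058]
 [ 0.     0.     0.     1.   ]] -0.4750585539313651 29.965170873128464
pos [ 0.6564 -0.3381  0.0581]  slide(tool) [0.0218 0.001  0.0334]  |d| 0.04  rot [-0.0091  0.0704 -0.0023]  deg 4.1  slide in target axes [0.0194 0.0007 0.0349]
```

Run:
```python
from h import *
rows(orient(-.95,np.radians(25),True),[.62,-.32,.15],6)
```

```text
slide [-0.0167, 0.0001, -0.0018] rotation [0.0693, -0.0141, 0.0366]
slide [-0.0167, 0.0006, -0.0016] rotation [0.0693, -0.0141, 0.0366]
slide [-0.0167, 0.0011, -0.0014] rotation [0.0693, -0.0141, 0.0366]
slide [-0.0166, 0.0016, -0.0012] rotation [0.0693, -0.0141, 0.0366]
slide [-0.0166, 0.0021, -0.0011] rotation [0.0693, -0.0141, 0.0366]
slide [-0.0165, 0.0027, -0.0011] rotation [0.0693, -0.0141, 0.0366]
```

Call:
step_arm:
  plan:
    - {"slide": [-0.0167,0,-0.0018],"rotation": [0.0,-0.014,0]}
    - {"slide": [-0.0167,0.0006,-0.0016],"rotation": [0.083,-0.0141,0.044]}
    - {"slide": [-0.0167,0.001,-0.0014],"rotation": [0.083,-0.0141,0.044]}
    - {"slide": [-0.0167,0.0016,-0.0012],"rotation": [0.083,-0.0141,0.044]}
    - {"slide": [-0.0166,0.002,-0.001],"rotation": [0.083,-0.0141,0.044]}
    - {"slide": [-0.0165,0.0027,-0.001],"rotation": [0.083,-0.0141,0.044]}
    - {"slide": [0,0,0],"rotation": [0,0,0]}

```text
time: 9.43
tool_pos: [0.6197, -0.3192, 0.1484]
orientation: [-2.052, 1.053, 1.312]
force: [0.1, 0.4, -0.7]
finger_gap: 0.0562
```

Run:
```python
from h import *
print(r.observe()["joint_positions"].round(2))
T=tool(); print(T[:3,3].round(3), np.arctan2(T[1,0],T[0,0]),np.degrees(np.arccos(-T[2,0])))
```

```text
[-0.62  0.7   1.22  1.98 -0.79  0.6  -1.53]
[ 0.62  -0.319  0.148] -0.958315282642438 25.01823049977123
```

Run:
```python
from h import *
rows(orient(-.471,np.radians(34),True),[.622,-.3215,.08],6)
```

```text
slide [0.0106, -0.0002, 0.0043] rotation [-0.068, 0.0259, -0.0398]
slide [0.0104, -0.0, 0.0046] rotation [-0.068, 0.0259, -0.0398]
slide [0.0103, 0.0, 0.0049] rotation [-0.068, 0.0259, -0.0398]
slide [0.0102, 0.0001, 0.0051] rotation [-0.068, 0.0259, -0.0398]
slide [0.01, 0.0002, 0.0054] rotation [-0.068, 0.0259, -0.0398]
slide [0.0099, 0.0002, 0.0057] rotation [-0.068, 0.0259, -0.0398]
```

Call:
step_arm:
  plan:
    - {"slide": [0.0106,0,0.0043],"rotation": [-0.068,0.026,-0.04]}
    - {"slide": [0.0104,0,0.0046],"rotation": [-0.068,0.026,-0.04]}
    - {"slide": [0.0103,0,0.0049],"rotation": [-0.068,0.026,-0.04]}
    - {"slide": [0.0102,0,0.0051],"rotation": [-0.068,0.026,-0.04]}
    - {"slide": [0.01,0,0.0054],"rotation": [-0.068,0.026,-0.04]}
    - {"slide": [0.01,0,0.0057],"rotation": [-0.068,0.026,-0.04]}
    - {"slide": [0,0,0],"rotation": [0,0,0]}

```text
time: 10.3
tool_pos: [0.6258, -0.327, 0.0984]
orientation: [-2.486, 0.601, 1.384]
force: [0.2, -0.7, 0.4]
finger_gap: 0.0562
```

Run:
```python
from h import *
print(r.observe()["joint_positions"].round(2))
T=tool(); print(T[:3,3].round(3), np.arctan2(T[1,0],T[0,0]),np.degrees(np.arccos(-T[2,0])))
rows(orient(-.471,np.radians(34),True),[.640,-.3305,.0225],5)
```

```text
[-0.05  0.42  0.5   2.12 -1.02  0.16 -0.72]
[ 0.626 -0.327  0.098] -0.470742330788081 31.724863707171846
slide [0.0144, -0.0006, 0.0056] rotation [-0.0014, 0.0079, 0.0]
slide [0.0144, -0.0006, 0.0057] rotation [-0.0014, 0.0079, 0.0]
slide [0.0143, -0.0006, 0.0058] rotation [-0.0014, 0.0079, 0.0]
slide [0.0143, -0.0007, 0.0059] rotation [-0.0014, 0.0079, 0.0]
slide [0.0142, -0.0007, 0.006] rotation [-0.0014, 0.0079, 0.0]
```

Run:
```python
from h import *
rows(orient(-.471,np.radians(27),True),[.6293,-.3251,.0225],6)
```

```text
slide [0.011, -0.0005, 0.0063] rotation [-0.0011, -0.0137, 0.0001]
slide [0.011, -0.0005, 0.0062] rotation [-0.0011, -0.0137, 0.0001]
slide [0.0111, -0.0005, 0.006] rotation [-0.0011, -0.0137, 0.0001]
slide [0.0112, -0.0005, 0.0059] rotation [-0.0011, -0.0137, 0.0001]
slide [0.0113, -0.0005, 0.0057] rotation [-0.0011, -0.0137, 0.0001]
slide [0.0114, -0.0005, 0.0056] rotation [-0.0011, -0.0137, 0.0001]
```

Call:
step_arm:
  plan:
    - {"slide": [0,0,0.0063],"rotation": [-0.001,-0.027,0]}
    - {"slide": [0.011,-0.0005,0.0062],"rotation": [-0.001,-0.027,0]}
    - {"slide": [0.011,-0.0005,0.006],"rotation": [-0.001,-0.027,0]}
    - {"slide": [0.012,-0.0005,0.006],"rotation": [-0.001,0,0]}
    - {"slide": [0.0115,-0.0005,0.0057],"rotation": [-0.001,0,0]}
    - {"slide": [0.0115,-0.0005,0.0056],"rotation": [-0.001,0,0]}
    - {"slide": [0.0095,-0.0005,0],"rotation": [0,0,0]}
    - {"slide": [0,0,0],"rotation": [0,0,0]}

```text
time: 11.3
tool_pos: [0.6297, -0.3229, 0.0241]
orientation: [-2.415, 0.577, 1.494]
force: [-0.8, 0.2, -0.4]
finger_gap: 0.0563
```

Run:
```python
from h import *
print(r.observe()["joint_positions"].round(2))
T=tool(); print(T[:3,3].round(3), np.arctan2(T[1,0],T[0,0]),np.degrees(np.arccos(-T[2,0])))
plan(orient(-.471,np.radians(27),True),[.6293,-.3251,.0225])
```

```text
[ 0.05  0.55  0.38  2.07 -1.02  0.16 -0.72]
[ 0.63  -0.323  0.024] -0.46970113338929537 26.527758770601082
pos [ 0.6297 -0.3229  0.0241]  slide(tool) [0.0017 0.0021 0.0001]  |d| 0.003  rot [0.0023 0.0082 0.0006]  deg 0.5  slide in target axes [0.0017 0.0021 0.0001]
```

Call:
step_arm:
  plan:
    - {"slide": [0.0015,0.002,0.001],"rotation": [0,0,0]}
    - {"slide": [0,0,0],"rotation": [0,0,0]}
    - {"slide": [0,0,0],"rotation": [0,0,0]}
    - {"slide": [0,0,0],"rotation": [0,0,0]}
    - {"slide": [0,0,0],"rotation": [0,0,0]}
    - {"slide": [0,0,0],"rotation": [0,0,0]}
    - {"slide": [0,0,0],"rotation": [0,0,0]}
  fingers: 1
  force: 55

```text
time: 12.18
tool_pos: [0.6285, -0.3245, 0.0238]
orientation: [-2.414, 0.575, 1.494]
force: [-1.9, 0.7, 5.4]
finger_gap: 0.0174
```

Run:
```python
from h import *
T=tool(); yaw=np.arctan2(T[1,0],T[0,0]);lean=np.arccos(-T[2,0]); print(T[:3,3].round(4),yaw,np.degrees(lean),r.observe()["finger_gap"])
np.save("Tg.npy",T)
Rl=R.from_rotvec([0,0,-.471]); print("tcp in lid", Rl.inv().apply(T[:3,3]-[.640,-.3305,.031]))
# staging: in front of box, lid centre at box -130mm, z +40
```

```text
[ 0.6285 -0.3245  0.0238] -0.4680417968266368 26.493557276538994 0.017415750585562058
tcp in lid [-0.01295794  0.00013394 -0.00722129]
```

```bash
cat >> h.py <<'E'
BC=np.array([.6287,.034,.148]); BY=.043; TL=np.array([-.013,0,-.0072]); LEAN=np.radians(26.5)
def lidtcp(dx,dy,dz):
    "TCP for lid offset from seat, in box frame"
    Rb=R.from_rotvec([0,0,BY]); return BC+[0,0,.022]+Rb.apply(np.array([dx,dy,dz])+TL)
E
python3 - <<'E'
from h import *
Rt=orient(BY,LEAN,True); p=lidtcp(-.08,0,.03); print(p)
T=tool(); mid=R.from_rotvec([0,0,-.25])
rows(orient(-.46,LEAN,True),[.58,-.30,.19],5)
w=R.from_matrix(orient(-.46,LEAN,True).T@Rt).as_rotvec(); 
n=10; dp=(p-np.array([.58,-.30,.19]))/n; Rc=R.from_matrix(orient(-.46,LEAN,True))
print("then")
for i in range(n): print(Rc.inv().apply(dp).round(4).tolist(),(w/n).round(4).tolist()); Rc=Rc*R.from_rotvec(w/n)
E
```

```text
[0.53578597 0.03000223 0.1928    ]
slide [-0.0346, 0.0, -0.0051] rotation [-0.0014, 0.0, -0.0007]
slide [-0.0346, -0.0, -0.0051] rotation [-0.0014, 0.0, -0.0007]
slide [-0.0346, -0.0, -0.0051] rotation [-0.0014, 0.0, -0.0007]
slide [-0.0346, -0.0, -0.0051] rotation [-0.0014, 0.0, -0.0007]
slide [-0.0346, -0.0001, -0.0051] rotation [-0.0014, 0.0, -0.0007]
then
[-0.0086, -0.0276, 0.0165] [-0.045, -0.0, -0.0224]
[-0.0079, -0.0285, 0.0153] [-0.045, -0.0, -0.0224]
[-0.0073, -0.0293, 0.014] [-0.045, -0.0, -0.0224]
[-0.0066, -0.0301, 0.0126] [-0.045, -0.0, -0.0224]
[-0.0059, -0.0308, 0.0113] [-0.045, -0.0, -0.0224]
[-0.0052, -0.0314, 0.0099] [-0.045, -0.0, -0.0224]
[-0.0045, -0.0319, 0.0084] [-0.045, -0.0, -0.0224]
[-0.0038, -0.0323, 0.007] [-0.045, -0.0, -0.0224]
[-0.0031, -0.0327, 0.0055] [-0.045, -0.0, -0.0224]
[-0.0023, -0.033, 0.004] [-0.045, -0.0, -0.0224]
```

Call:
step_arm:
  plan:
    - {"slide": [-0.0346,0,-0.0051],"rotation": [0,0,0]}
    - {"slide": [-0.0346,0,-0.0051],"rotation": [0,0,0]}
    - {"slide": [-0.0346,0,-0.0051],"rotation": [0,0,0]}
    - {"slide": [-0.0346,0,-0.0051],"rotation": [0,0,0]}
    - {"slide": [-0.0346,0,-0.0051],"rotation": [0,0,0]}
    - {"slide": [0,0,0],"rotation": [0,0,0]}

```text
time: 12.92
tool_pos: [0.5808, -0.2992, 0.1914]
orientation: [-2.417, 0.573, 1.492]
force: [-0.1, 0.7, -1.6]
finger_gap: 0.0176
```

Call:
step_arm:
  plan:
    - {"slide": [-0.0086,-0.0276,0.0165],"rotation": [-0.045,0,-0.0224]}
    - {"slide": [-0.0079,-0.0285,0.0153],"rotation": [-0.045,0,-0.0224]}
    - {"slide": [-0.0073,-0.0293,0.014],"rotation": [-0.045,0,-0.0224]}
    - {"slide": [-0.0066,-0.03,0.0126],"rotation": [-0.045,0,-0.0224]}
    - {"slide": [-0.0059,-0.0308,0.0113],"rotation": [-0.045,0,-0.0224]}
    - {"slide": [0,0,0],"rotation": [0,0,0]}

```text
time: 13.68
tool_pos: [0.559, -0.1312, 0.1904]
orientation: [-2.566, 0.27, 1.59]
force: [0.2, -1.0, -0.5]
finger_gap: 0.0178
```

Run:
```python
from h import *
print(r.observe()["joint_positions"].round(2))
T=tool(); print(T[:3,3].round(3), np.arctan2(T[1,0],T[0,0]),np.degrees(np.arccos(-T[2,0])))
rows(orient(BY,LEAN,True),lidtcp(-.08,0,.03),6)
```

```text
[-1.17  0.09  1.37  2.26 -0.19  0.4  -1.45]
[ 0.559 -0.131  0.19 ] -0.2090569209090303 26.416921171353955
slide [-0.0045, -0.0255, 0.0082] rotation [-0.0378, 0.0002, -0.0187]
slide [-0.004, -0.0258, 0.0073] rotation [-0.0378, 0.0002, -0.0187]
slide [-0.0036, -0.0262, 0.0063] rotation [-0.0378, 0.0002, -0.0187]
slide [-0.0031, -0.0264, 0.0053] rotation [-0.0378, 0.0002, -0.0187]
slide [-0.0026, -0.0267, 0.0043] rotation [-0.0378, 0.0002, -0.0187]
slide [-0.0021, -0.0269, 0.0033] rotation [-0.0378, 0.0002, -0.0187]
```

Call:
step_arm:
  plan:
    - {"slide": [-0.0045,-0.0255,0.0082],"rotation": [-0.0378,0,-0.0187]}
    - {"slide": [-0.004,-0.0258,0.0073],"rotation": [-0.0378,0,-0.0187]}
    - {"slide": [-0.0036,-0.0262,0.0063],"rotation": [-0.0378,0,-0.0187]}
    - {"slide": [-0.0031,-0.0264,0.0053],"rotation": [-0.0378,0,-0.0187]}
    - {"slide": [-0.0026,-0.0267,0.0043],"rotation": [-0.0378,0,-0.0187]}
    - {"slide": [-0.0021,-0.0269,0.0033],"rotation": [-0.0378,0,-0.0187]}
    - {"slide": [0,0,0],"rotation": [0,0,0]}

```text
time: 14.55
tool_pos: [0.5378, 0.0184, 0.1929]
orientation: [2.656, 0.03, -1.656]
force: [-0.4, -0.8, -1.9]
finger_gap: 0.0178
```

Run:
```python
from h import *
print(r.observe()["joint_positions"].round(2))
T=tool(); print(T[:3,3].round(3), np.arctan2(T[1,0],T[0,0]),np.degrees(np.arccos(-T[2,0])))
plan(orient(BY,LEAN,True),lidtcp(-.08,0,.03))
f,X,P=cloud("top"); f2=f.copy(); save("t3.png",cv2.resize(f[60:300,140:440],(750,600),interpolation=cv2.INTER_CUBIC))
```

```text
[-1.23 -0.12  1.    2.32  0.42  0.47 -2.1 ]
[0.538 0.018 0.193] 0.023432276977665645 26.09888193953563
pos [0.5378 0.0184 0.1929]  slide(tool) [-0.0007 -0.0117  0.0016]  |d| 0.012  rot [-0.0184  0.007  -0.0087]  deg 1.2  slide in target axes [-0.0006 -0.0117  0.0014]
```

View pics/t3.png

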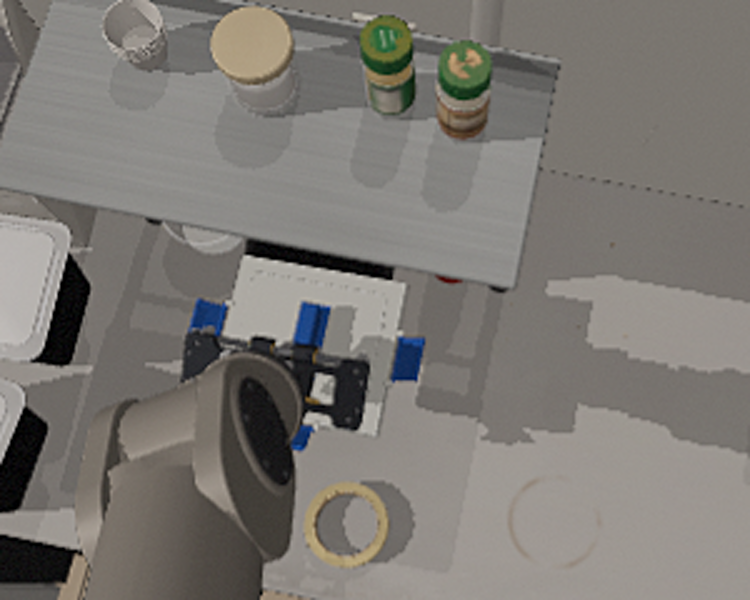

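Run:
```python
from h import *
rows(orient(BY,LEAN,True),lidtcp(-.03,0,.018),4)
```

```text
slide [0.008, -0.0034, -0.0095] rotation [-0.005, 0.0018, -0.0024]
slide [0.008, -0.0034, -0.0095] rotation [-0.005, 0.0018, -0.0024]
slide [0.0081, -0.0033, -0.0095] rotation [-0.005, 0.0018, -0.0024]
slide [0.0081, -0.0032, -0.0095] rotation [-0.005, 0.0018, -0.0024]
```

Call:
step_arm:
  plan:
    - {"slide": [0.008,-0.0034,-0.0095],"rotation": [-0.005,0.0018,-0.0024]}
    - {"slide": [0.008,-0.0034,-0.0095],"rotation": [-0.005,0.0018,-0.0024]}
    - {"slide": [0.008,-0.0033,-0.0095],"rotation": [-0.005,0.0018,-0.0024]}
    - {"slide": [0.008,-0.0032,-0.0095],"rotation": [-0.005,0.0018,-0.0024]}
    - {"slide": [0,0,0],"rotation": [0,0,0]}

```text
time: 15.22
tool_pos: [0.5863, 0.0308, 0.1808]
orientation: [2.652, 0.053, -1.64]
force: [-0.0, -0.6, -2.1]
finger_gap: 0.0177
```

Run:
```python
from h import *
print(r.observe()["joint_positions"].round(2))
T=tool(); print(T[:3,3].round(3), np.arctan2(T[1,0],T[0,0]),np.degrees(np.arccos(-T[2,0])))
rows(orient(BY,LEAN,True),lidtcp(-0,0,.014),3)
f,X,P=cloud("side"); f=f.astype(int)
# lid plate top: white near box, z .17-.2
W=(f.min(-1)>140)&(X[...,2]>.15)&(X[...,2]<.2)&(X[...,0]>.45)&(X[...,0]<.75)&(X[...,1]>-.12)&(X[...,1]<.18)
p=X[W]; print(len(p)); A=np.c_[p[:,:2],np.ones(len(p))]; q,_,_,_=np.linalg.lstsq(A,p[:,2],rcond=None); print("plane slopes",q[:2], "z at centre",q@[.6,.034,1])
print(cv2.minAreaRect((p[:,:2]*1000).astype(np.float32)))
```

```text
[-1.22  0.14  1.11  2.25 -0.21  0.38 -1.49]
[0.586 0.031 0.181] 0.03772012461730316 26.51634807524431
slide [0.0056, -0.0005, -0.0082] rotation [-0.0003, -0.0001, -0.0008]
slide [0.0056, -0.0005, -0.0082] rotation [-0.0003, -0.0001, -0.0008]
slide [0.0056, -0.0005, -0.0082] rotation [-0.0003, -0.0001, -0.0008]
1741
plane slopes [ 0.00134464 -0.02109252] z at centre 0.17227530396264445
((594.674560546875, 33.114768981933594), (181.03416442871094, 200.6000213623047), 1.8561170101165771)
```

Call:
step_arm:
  plan:
    - {"slide": [0.006,-0.0005,-0.0086],"rotation": [0,0,-0.0008]}
    - {"slide": [0.006,-0.0005,-0.0086],"rotation": [-0.001,0,-0.0008]}
    - {"slide": [0.006,-0.0005,-0.0086],"rotation": [-0.001,0,-0.0008]}
    - {"slide": [0,0,0],"rotation": [0,0,0]}

```text
time: 15.78
tool_pos: [0.6168, 0.0348, 0.177]
orientation: [2.653, 0.062, -1.64]
force: [0.3, -0.6, -1.7]
finger_gap: 0.0176
```

Run:
```python
from h import *
print(r.observe()["joint_positions"].round(2))
T=tool(); print(T[:3,3].round(4), np.arctan2(T[1,0],T[0,0]),np.degrees(np.arccos(-T[2,0])))
plan(orient(BY,LEAN,True),lidtcp(0,0,.012))
for n in ["side","top"]:
    f,X,P=cloud(n); 
    if n=="side": save("s4.png",cv2.resize(f[190:330,200:400],(800,560),interpolation=cv2.INTER_CUBIC))
    f=f.astype(int)
    W=(f.min(-1)>140)&(X[...,2]>.16)&(X[...,2]<.18)&(X[...,0]>.45)&(X[...,0]<.75)&(X[...,1]>-.08)&(X[...,1]<.15)
    p=X[W]; print(n,len(p),cv2.minAreaRect((p[:,:2]*1000).astype(np.float32)),np.median(p[:,2]))
    for y in (-.03,0,.03,.06,.09): q=p[abs(p[:,1]-y)<.008][:,0]; print(y,np.percentile(q,[1,99]).round(4) if len(q)>5 else None)
```

```text
[-1.04  0.21  0.96  2.19 -0.37  0.38 -1.35]
[0.6168 0.0348 0.177 ] 0.04903215442349313 26.558479775082432
pos [0.6168 0.0348 0.177 ]  slide(tool) [0.0014 0.0013 0.002 ]  |d| 0.003  rot [ 0.0017 -0.001   0.0027]  deg 0.2  slide in target axes [0.0014 0.0013 0.002 ]
side 1489 ((625.4407348632812, 36.673255920410156), (178.64047241210938, 200.79290771484375), 0.3022119402885437) 0.1682394076253303
-0.03 [0.5442 0.6828]
0 [0.5385 0.6   ]
0.03 [0.5421 0.6838]
0.06 [0.5368 0.7123]
0.09 [0.5417 0.7126]
top 579 ((600.4838256835938, 37.44288635253906), (199.76856994628906, 121.76866912841797), 89.11902618408203) 0.16742156476912862
-0.03 [0.5447 0.6589]
0 [0.5408 0.6007]
0.03 None
0.06 [0.629  0.6603]
0.09 [0.6355 0.6609]
```

View pics/s4.png

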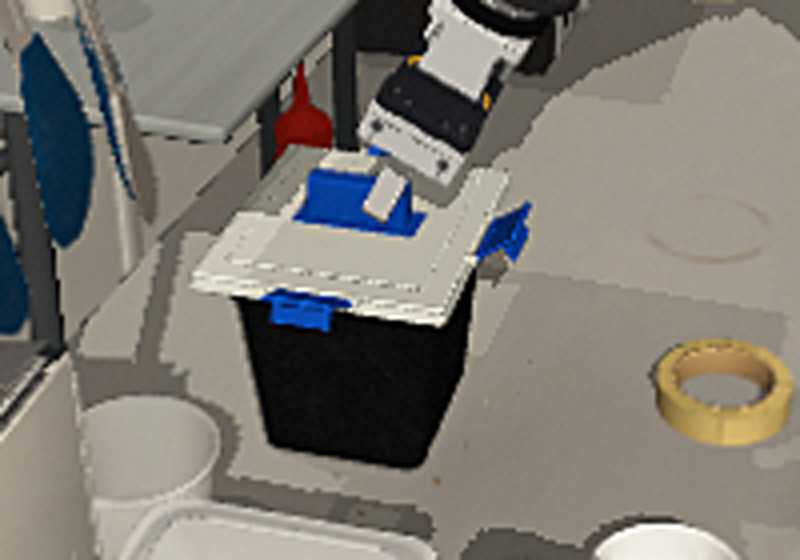

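Call:
step_arm:
  plan:
    - {"slide": [0.0025,0.0007,0.0012],"rotation": [0,0,0.001]}
    - {"slide": [0.0025,0.0006,0.0012],"rotation": [0.001,0,0.001]}
    - {"slide": [0.0025,0,0.0012],"rotation": [0,0,0]}
    - {"slide": [0.0025,0,0.0012],"rotation": [0,0,0]}
    - {"slide": [0,0,0],"rotation": [0,0,0]}

```text
time: 16.5
tool_pos: [0.617, 0.0343, 0.1653]
orientation: [2.651, 0.06, -1.64]
force: [-0.5, 1.0, -2.0]
finger_gap: 0.0173
```

Run:
```python
from h import *
s=r.observe(); print(s["joint_positions"].round(2),s["force"].round(1),s["torque"].round(2))
T=tool(); print(T[:3,3].round(4), np.arctan2(T[1,0],T[0,0]),np.degrees(np.arccos(-T[2,0])))
plan(orient(BY,LEAN,True),lidtcp(0,0,0))
```

```text
[-0.99  0.23  0.91  2.2  -0.41  0.36 -1.31] [-0.5  1.  -2. ] [-0.03  0.65 -0.05]
[0.617  0.0343 0.1653] 0.0455922623829792 26.52391731280113
pos [0.617  0.0343 0.1653]  slide(tool) [0.0017 0.0008 0.0023]  |d| 0.003  rot [ 0.0018 -0.0004  0.0012]  deg 0.1  slide in target axes [0.0017 0.0008 0.0023]
```

Call:
step_arm:
  plan:
    - {"slide": [0.0015,0.0004,0.0008],"rotation": [0,0,0]}
    - {"slide": [0.0015,0.0004,0.0008],"rotation": [0,0,0]}
    - {"slide": [0,0,0],"rotation": [0,0,0]}
    - {"slide": [0,0,0],"rotation": [0,0,0]}

```text
time: 17.0
tool_pos: [0.6177, 0.0338, 0.1628]
orientation: [2.653, 0.061, -1.638]
force: [-2.1, 0.4, 6.1]
finger_gap: 0.0179
```

Run:
```python
from h import *
s=r.observe(); print(s["force"].round(1),s["torque"].round(2))
plan(orient(BY,LEAN,True),lidtcp(0,0,0))
```

```text
[-2.1  0.4  6.1] [0.08 0.41 0.07]
pos [0.6177 0.0338 0.1628]  slide(tool) [-0.0009  0.0002  0.0018]  |d| 0.002  rot [ 0.0017 -0.0021  0.0018]  deg 0.2  slide in target axes [-0.0009  0.0002  0.0018]
```

Call:
step_arm:
  plan:
    - {"slide": [0,0,0],"rotation": [0,0,0]}
    - {"slide": [0,0,0],"rotation": [0,0,0]}
    - {"slide": [0,0,0],"rotation": [0,0,0]}
    - {"slide": [0,0,0],"rotation": [0,0,0]}
    - {"slide": [-0.012,0,0.005],"rotation": [0,0,0]}
    - {"slide": [-0.025,0,0.0125],"rotation": [0,0,0]}
    - {"slide": [-0.025,0,0.0125],"rotation": [0,0,0]}
    - {"slide": [-0.025,0,0.0125],"rotation": [0,0,0]}
    - {"slide": [0,0,0],"rotation": [0,0,0]}
  fingers: -0.2

```text
time: 18.12
tool_pos: [0.5572, 0.0383, 0.2045]
orientation: [2.639, 0.086, -1.664]
force: [0.9, 0.5, 0.0]
finger_gap: 0.0564
```

Run:
```python
from h import *
s=r.observe(); print(s["joint_positions"].round(2))
T=tool(); print(T[:3,3].round(4), np.arctan2(T[1,0],T[0,0]),np.degrees(np.arccos(-T[2,0])))
im=[]
for n in ["side","wrist"]:
    f,X,P=cloud(n); np.savez(n+"5.npz",f=f,X=X); 
    im.append(cv2.resize(f[190:330,200:400],(560,400)) if n=="side" else cv2.resize(f,(560,350)))
    f=f.astype(int)
    W=(f.min(-1)>110)&(X[...,2]>.135)&(X[...,2]<.175)&(X[...,0]>.45)&(X[...,0]<.75)&(X[...,1]>-.1)&(X[...,1]<.16)
    p=X[W]; z=p[:,2]; pl=p[abs(z-np.median(z))<.006]; A=np.c_[pl[:,:2]-BC[:2],np.ones(len(pl))]; q=np.linalg.lstsq(A,pl[:,2],rcond=None)[0]
    print(n,len(p),cv2.minAreaRect((p[:,:2]*1000).astype(np.float32)),"slopes,z",q.round(4))
    b=(f[...,2]-f[...,0]>50)&(X[...,2]>.1)&(X[...,2]<.25)
    k,l,st,c=cv2.connectedComponentsWithStats(b.astype(np.uint8))
    for i in range(1,k):
        if st[i,4]>40:
            p=X[l==i]; print(c[i].round(),st[i,4],p.min(0).round(3),np.median(p,0).round(4),p.max(0).round(3))
save("c5.png",np.vstack(im)[:, :]) if im[0].shape[1]==im[1].shape[1] else 0
import os; a=cv2.imread("pics/c5.png"); cv2.imwrite("pics/c5.png",cv2.resize(a,(448,600)))
```

```text
[-1.36 -0.09  1.13  2.26  0.31  0.49 -1.98]
[0.5572 0.0383 0.2045] 0.0819960161806135 25.552296976601802
side 1821 ((627.9845581054688, 34.237327575683594), (181.479736328125, 201.43055725097656), 2.487229585647583) slopes,z [ 0.0012 -0.0071  0.154 ]
[301. 228.] 160 [ 0.61  -0.095  0.15 ] [ 0.6342 -0.0776  0.1603] [ 0.661 -0.058  0.172]
[289. 245.] 391 [0.586 0.019 0.153] [0.6261 0.0422 0.1705] [0.675 0.054 0.189]
[326. 252.] 106 [0.51  0.006 0.15 ] [0.5202 0.0384 0.1585] [0.539 0.059 0.174]
[275. 271.] 146 [0.599 0.11  0.11 ] [0.6238 0.1569 0.1538] [0.651 0.166 0.169]
wrist 51216 ((637.3280029296875, 27.60455322265625), (220.1806182861328, 235.7113037109375), 86.051513671875) slopes,z [-0.0007  0.0003  0.1533]
[335. 152.] 5686 [0.586 0.017 0.153] [0.6249 0.0351 0.183 ] [0.683 0.053 0.188]
[177. 150.] 3427 [0.6   0.131 0.15 ] [0.6258 0.148  0.1583] [0.653 0.165 0.169]
[494. 153.] 3617 [ 0.609 -0.093  0.148] [ 0.6353 -0.0778  0.1598] [ 0.663 -0.062  0.172]
[333. 304.] 3567 [0.512 0.003 0.15 ] [0.526  0.0304 0.1617] [0.542 0.058 0.174]
```

View pics/c5.png

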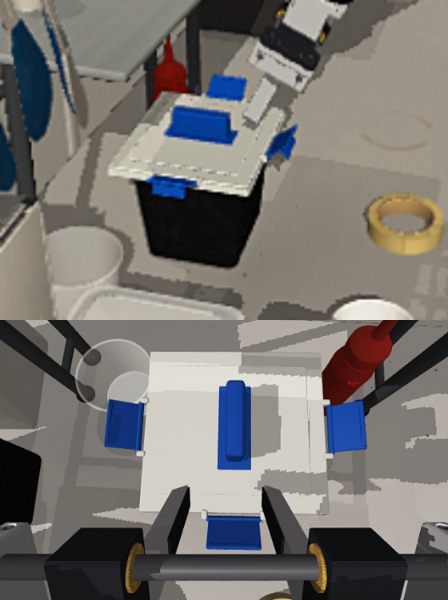

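```bash
cat >> h.py <<'E'
def bw(x,y,z): return BC+R.from_rotvec([0,0,BY]).apply(np.array([x,y,z])/1000)
def path(Rt,pts,T0=None):
    """rows (slide) between box-frame mm waypoints with fixed orientation Rt, from pts[0]"""
    for a,b in zip(pts[:-1],pts[1:]): print(b,(Rt.T@(bw(*b)-bw(*a))).round(4).tolist())
E
python3 - <<'E'
from h import *
Rt=orient(BY,np.radians(12),True); rows(Rt,bw(-105,0,48),4)
E
```

```text
slide [-0.0019, 0.0017, 0.0086] rotation [0.0025, -0.0589, 0.0034]
slide [-0.0014, 0.0017, 0.0086] rotation [0.0025, -0.0589, 0.0034]
slide [-0.0009, 0.0018, 0.0087] rotation [0.0025, -0.0589, 0.0034]
slide [-0.0003, 0.0018, 0.0087] rotation [0.0025, -0.0589, 0.0034]
```

Call:
step_arm:
  plan:
    - {"slide": [-0.004,0.0017,0.0086],"rotation": [0.0025,-0.059,0.0034]}
    - {"slide": [-0.003,0.0017,0.0086],"rotation": [0.0025,-0.059,0.0034]}
    - {"slide": [0.001,0.0018,0.0087],"rotation": [0.0025,-0.059,0.0034]}
    - {"slide": [0.002,0.0018,0.0087],"rotation": [0.0025,-0.059,0.0034]}
    - {"slide": [0,0,0],"rotation": [0,0,0]}
    - {"slide": [0,0,0],"rotation": [0,0,0]}
  fingers: 1

```text
time: 18.98
tool_pos: [0.5237, 0.0277, 0.1952]
orientation: [2.42, 0.045, -1.958]
force: [-0.5, 0.1, 0.3]
finger_gap: 0.0015
```

Run:
```python
from h import *
s=r.observe(); print(s["joint_positions"].round(2),s["finger_gap"])
T=tool(); print(T[:3,3].round(4), np.arctan2(T[1,0],T[0,0]),np.degrees(np.arccos(-T[2,0])))
Rt=orient(BY,np.radians(12),True); plan(Rt,bw(-106,0,35))
path(Rt,[(-106,0,35),(-107,0,22),(-112,0,5.5),(-119,0,-7),(-120,0,-16),(-112.5,0,-22),(-103.5,0,-24),(-99.5,0,-24)])
```

```text
[-1.36  0.13  1.29  2.16 -0.16  0.74 -1.51] 0.0014568029890915167
[0.5237 0.0277 0.1952] 0.02303624391348778 12.029592253111497
pos [0.5237 0.0277 0.1952]  slide(tool) [ 0.0117 -0.0018  0.0034]  |d| 0.012  rot [-0.0017 -0.0005 -0.0042]  deg 0.3  slide in target axes [ 0.0117 -0.0018  0.0034]
(-107, 0, 22) [0.0125, -0.0, 0.0037]
(-112, 0, 5.5) [0.0151, 0.0, 0.0083]
(-119, 0, -7) [0.0108, -0.0, 0.0094]
(-120, 0, -16) [0.0086, -0.0, 0.0028]
(-112.5, 0, -22) [0.0074, 0.0, -0.0061]
(-103.5, 0, -24) [0.0038, 0.0, -0.0084]
(-99.5, 0, -24) [0.0008, -0.0, -0.0039]
```

Call:
step_arm:
  plan:
    - {"slide": [0.0117,-0.0018,0.0034],"rotation": [0,0,0]}
    - {"slide": [0.0125,0,0.0037],"rotation": [0,0,0]}
    - {"slide": [0.0076,0,0.0042],"rotation": [0,0,0]}
    - {"slide": [0.0076,0,0.0042],"rotation": [0,0,0]}
    - {"slide": [0.0054,0,0.0047],"rotation": [0,0,0]}
    - {"slide": [0.0054,0,0.0047],"rotation": [0,0,0]}
    - {"slide": [0.0086,0,0.0028],"rotation": [0,0,0]}
    - {"slide": [0.0037,0,-0.003],"rotation": [0,0,0]}
    - {"slide": [0.0037,0,-0.003],"rotation": [0,0,0]}
    - {"slide": [0,0,0],"rotation": [0,0,0]}

```text
time: 20.23
tool_pos: [0.5162, 0.0295, 0.126]
orientation: [2.419, 0.047, -1.96]
force: [-0.0, -0.5, -0.4]
finger_gap: 0.0008
```

Run:
```python
from h import *
s=r.observe(); print(s["joint_positions"].round(2),s["force"])
Rt=orient(BY,np.radians(12),True); plan(Rt,bw(-112.5,0,-22)); plan(Rt,bw(-103.5,0,-24))
f,X,P=cloud("side"); f=f.astype(int)
b=(f[...,2]-f[...,0]>50)&(X[...,2]>.1)&(X[...,2]<.25)&(X[...,0]<.56)&(X[...,0]>.45)
p=X[b]; print(len(p),p.min(0),np.median(p,0),p.max(0))
```

```text
[-1.12  0.26  1.06  2.24 -0.39  0.6  -1.32] [-0.01923256 -0.4875936  -0.35812477]
pos [0.5162 0.0295 0.126 ]  slide(tool) [ 0.      0.0004 -0.0001]  |d| 0.0  rot [-0.0011  0.0007 -0.0032]  deg 0.2  slide in target axes [ 0.      0.0004 -0.0001]
pos [0.5162 0.0295 0.126 ]  slide(tool) [ 0.0038  0.0004 -0.0085]  |d| 0.009  rot [-0.0011  0.0007 -0.0032]  deg 0.2  slide in target axes [ 0.0039  0.0004 -0.0084]
105 [0.52008119 0.00231259 0.12437523] [0.53197867 0.03827082 0.13998766] [0.5437286  0.05682925 0.15607739]
```

Clip is following. Press inwards.

Call:
step_arm:
  plan:
    - {"slide": [0.002,0,-0.0042],"rotation": [0,0,0]}
    - {"slide": [0.002,0,-0.0042],"rotation": [0,0,0]}
    - {"slide": [0.0005,0,-0.0025],"rotation": [0,0,0]}
    - {"slide": [0,0,0],"rotation": [0,0,0]}

```text
time: 20.78
tool_pos: [0.5277, 0.0302, 0.124]
orientation: [2.419, 0.048, -1.96]
force: [-0.8, 0.0, -0.4]
finger_gap: 0.0004
```

```bash
cat >> h.py <<'E'
def blue(sel):
    f,X,P=cloud("side"); f=f.astype(int); b=(f[...,2]-f[...,0]>50)&(X[...,2]>.09)&(X[...,2]<.25)&sel(X)
    p=X[b]; print("blue",len(p),p.min(0).round(4),np.median(p,0).round(4),p.max(0).round(4)) if len(p) else print("no blue")
    return p
E
python3 - <<'E'
from h import *
s=r.observe(); print(s["force"])
Rt=orient(BY,np.radians(12),True); plan(Rt,bw(-103.5,0,-24))
p=blue(lambda X:(X[...,0]<.56)&(X[...,0]>.45))
E
```

```text
[-0.77955381  0.0365397  -0.36645948]
pos [0.5277 0.0302 0.124 ]  slide(tool) [-0.0005  0.0006  0.0024]  |d| 0.002  rot [-0.0008  0.0005 -0.0027]  deg 0.2  slide in target axes [-0.0005  0.0006  0.0024]
blue 58 [0.5331 0.0053 0.1201] [0.5363 0.0426 0.1424] [0.5439 0.0574 0.1555]
```

Call:
step_arm:
  plan:
    - {"slide": [0.0004,0,-0.002],"rotation": [0,0,0]}
    - {"slide": [0.0004,0,-0.002],"rotation": [0,0,0]}
    - {"slide": [0,0,0],"rotation": [0,0,0]}

```text
time: 21.2
tool_pos: [0.5304, 0.0304, 0.1235]
orientation: [2.416, 0.048, -1.963]
force: [-6.4, -1.3, 2.6]
finger_gap: 0.0003
```

Call:
step_arm:
  plan:
    - {"slide": [0.0004,0,-0.002],"rotation": [0,0,0]}
    - {"slide": [0,0,0],"rotation": [0,0,0]}

```text
time: 21.45
tool_pos: [0.5311, 0.0305, 0.1229]
orientation: [2.414, 0.049, -1.966]
force: [-12.4, -1.1, 1.3]
finger_gap: -0.0001
```

Call:
step_arm:
  plan:
    - {"slide": [-0.004,0,0.017],"rotation": [0,0,0]}
    - {"slide": [-0.004,0,0.017],"rotation": [0,0,0]}
    - {"slide": [-0.028,0,-0.006],"rotation": [0,0.06,0]}
    - {"slide": [-0.028,0,-0.006],"rotation": [0,0.06,0]}
    - {"slide": [-0.028,0,-0.008],"rotation": [0,0.06,0]}
    - {"slide": [0,0,0],"rotation": [0,0.06,0]}
    - {"slide": [0,0,0],"rotation": [0,0,0]}

```text
time: 22.32
tool_pos: [0.4832, 0.0335, 0.1719]
orientation: [2.528, 0.068, -1.808]
force: [-0.4, 0.2, 1.2]
finger_gap: 0.0005
```

Run:
```python
from h import *
s=r.observe(); print(s["joint_positions"].round(2),s["force"])
T=tool(); print(T[:3,3].round(4), np.arctan2(T[1,0],T[0,0]),np.degrees(np.arccos(-T[2,0])))
Rt=orient(BY,np.radians(27),True); rows(Rt,bw(-12,110,50),5)
p=blue(lambda X:(X[...,0]<.56)&(X[...,0]>.45))
```

```text
[-1.34 -0.18  1.03  2.34  0.42  0.61 -2.12] [-0.42725537  0.18763478  1.22662872]
[0.4832 0.0335 0.1719] 0.051612052288686136 18.86893513192196
slide [0.0037, -0.0205, -0.0272] rotation [0.0023, 0.0284, 0.0007]
slide [0.0045, -0.0206, -0.027] rotation [0.0023, 0.0284, 0.0007]
slide [0.0052, -0.0207, -0.0268] rotation [0.0023, 0.0284, 0.0007]
slide [0.006, -0.0207, -0.0266] rotation [0.0023, 0.0284, 0.0007]
slide [0.0067, -0.0208, -0.0264] rotation [0.0023, 0.0284, 0.0007]
blue 66 [0.5336 0.0061 0.118 ] [0.5364 0.0363 0.1379] [0.5435 0.0592 0.1554]
```

Call:
step_arm:
  plan:
    - {"slide": [0.0,-0.0205,-0.0272],"rotation": [0.0023,0.0284,0]}
    - {"slide": [0.003,-0.0206,-0.027],"rotation": [0.0023,0.0284,0]}
    - {"slide": [0.0052,-0.0207,-0.0268],"rotation": [0.0023,0.0284,0]}
    - {"slide": [0.007,-0.0207,-0.0266],"rotation": [0.0023,0.0284,0]}
    - {"slide": [0.008,-0.0208,-0.0264],"rotation": [0.0023,0.0284,0]}
    - {"slide": [0,0,0],"rotation": [0,0,0]}

```text
time: 23.12
tool_pos: [0.6137, 0.1436, 0.2009]
orientation: [2.657, 0.056, -1.626]
force: [-0.5, -0.1, 0.1]
finger_gap: 0.0007
```

Run:
```python
from h import *
s=r.observe(); print(s["joint_positions"].round(2),s["force"])
T=tool(); print(T[:3,3].round(4), np.arctan2(T[1,0],T[0,0]),np.degrees(np.arccos(-T[2,0])))
Rt=orient(BY,np.radians(27),True); plan(Rt,bw(-12,112,36))
path(Rt,[(-12,112,36),(-12,112,24),(-12,116,7),(-12,128,1),(-12,134,-4),(-12,131.5,-11),(-12,124,-17),(-12,116,-20)])
```

```text
[-1.36  0.22  1.07  2.14 -0.13  0.44 -1.77] [-0.47235017 -0.06599468  0.05301025]
[0.6137 0.1436 0.2009] 0.037282641369808654 27.081723025437594
pos [0.6137 0.1436 0.2009]  slide(tool) [ 0.0143 -0.0019  0.0093]  |d| 0.017  rot [ 0.0024 -0.0014 -0.0026]  deg 0.2  slide in target axes [ 0.0143 -0.0018  0.0092]
(-12, 112, 24) [0.0107, 0.0, 0.0054]
(-12, 116, 7) [0.0151, -0.004, 0.0077]
(-12, 128, 1) [0.0053, -0.012, 0.0027]
(-12, 134, -4) [0.0045, -0.006, 0.0023]
(-12, 131.5, -11) [0.0062, 0.0025, 0.0032]
(-12, 124, -17) [0.0053, 0.0075, 0.0027]
(-12, 116, -20) [0.0027, 0.008, 0.0014]
```

Call:
step_arm:
  plan:
    - {"slide": [0.0143,-0.0018,0.0093],"rotation": [0,0,0]}
    - {"slide": [0.0107,0,0.0054],"rotation": [0,0,0]}
    - {"slide": [0.0076,-0.002,0.0039],"rotation": [0,0,0]}
    - {"slide": [0.0076,-0.002,0.0039],"rotation": [0,0,0]}
    - {"slide": [0.0026,-0.006,0.0013],"rotation": [0,0,0]}
    - {"slide": [0.0026,-0.006,0.0013],"rotation": [0,0,0]}
    - {"slide": [0.0045,-0.006,0.0023],"rotation": [0,0,0]}
    - {"slide": [0.0062,0.0025,0.0032],"rotation": [0,0,0]}
    - {"slide": [0.0053,0.0075,0.0027],"rotation": [0,0,0]}
    - {"slide": [0,0,0],"rotation": [0,0,0]}

```text
time: 24.38
tool_pos: [0.6092, 0.1558, 0.1305]
orientation: [2.659, 0.057, -1.631]
force: [0.6, 0.4, -0.3]
finger_gap: 0.0006
```

Run:
```python
from h import *
s=r.observe(); print(s["joint_positions"].round(2),s["force"])
T=tool(); print(T[:3,3].round(4), np.arctan2(T[1,0],T[0,0]),np.degrees(np.arccos(-T[2,0])))
Rt=orient(BY,np.radians(27),True); plan(Rt,bw(-12,116,-20))
p=blue(lambda X:(X[...,1]<.2)&(X[...,1]>.1)&(X[...,0]>.56))
```

```text
[-1.16  0.33  0.84  2.2  -0.29  0.28 -1.67] [ 0.63953191  0.411013   -0.33935437]
[0.6092 0.1558 0.1305] 0.04366542979731856 26.97221677418885
pos [0.6092 0.1558 0.1305]  slide(tool) [ 0.0033  0.0065 -0.0009]  |d| 0.007  rot [-0.001   0.0005  0.0003]  deg 0.1  slide in target axes [ 0.0033  0.0065 -0.0009]
blue 166 [0.5844 0.128  0.1246] [0.6332 0.1428 0.1395] [0.6524 0.1781 0.2496]
```

Call:
step_arm:
  plan:
    - {"slide": [0.0015,0.0033,0],"rotation": [0,0,0]}
    - {"slide": [0.0015,0.0033,0],"rotation": [0,0,0]}
    - {"slide": [0,0.002,0],"rotation": [0,0,0]}
    - {"slide": [0,0,0],"rotation": [0,0,0]}

```text
time: 24.92
tool_pos: [0.6113, 0.148, 0.1284]
orientation: [2.66, 0.058, -1.629]
force: [0.1, 0.9, -0.6]
finger_gap: 0.0006
```

Call:
step_arm:
  plan:
    - {"slide": [0,0.0015,0],"rotation": [0,0,0]}
    - {"slide": [0,0.0015,0],"rotation": [0,0,0]}

```text
time: 25.18
tool_pos: [0.6114, 0.1453, 0.1284]
orientation: [2.66, 0.059, -1.629]
force: [0.2, 2.1, -1.3]
finger_gap: 0.0008
```

Call:
step_arm:
  plan:
    - {"slide": [0,0.0015,0],"rotation": [0,0,0]}
    - {"slide": [0,0.0015,0],"rotation": [0,0,0]}
    - {"slide": [0,0,0],"rotation": [0,0,0]}

```text
time: 25.55
tool_pos: [0.6115, 0.1437, 0.1285]
orientation: [2.66, 0.062, -1.629]
force: [-0.0, 8.8, -3.0]
finger_gap: 0.0005
```

Call:
step_arm:
  plan:
    - {"slide": [0,0.0015,0],"rotation": [0,0,0]}
    - {"slide": [0,0,0],"rotation": [0,0,0]}

```text
time: 25.8
tool_pos: [0.6115, 0.1435, 0.1285]
orientation: [2.659, 0.065, -1.629]
force: [0.2, 16.7, -4.8]
finger_gap: 0.0005
```

Call:
step_arm:
  plan:
    - {"slide": [0,-0.015,0],"rotation": [0,0,0]}
    - {"slide": [0,-0.012,0],"rotation": [0,0,0]}
    - {"slide": [-0.03,0,0],"rotation": [0,0,0]}
    - {"slide": [-0.035,0,0.0],"rotation": [0,0,0]}
    - {"slide": [-0.03,0,0.01],"rotation": [0,0,0]}
    - {"slide": [0,0,0],"rotation": [0,0,0]}

```text
time: 26.55
tool_pos: [0.5694, 0.1699, 0.1977]
orientation: [2.662, 0.069, -1.622]
force: [-0.1, 0.6, 0.3]
finger_gap: 0.0007
```

Run:
```python
from h import *
s=r.observe(); print(s["joint_positions"].round(2),s["force"])
T=tool(); print(T[:3,3].round(4), np.arctan2(T[1,0],T[0,0]),np.degrees(np.arccos(-T[2,0])))
Rt=orient(BY,np.radians(27),True); rows(Rt,[.545,-.02,.215],5)
p=blue(lambda X:(X[...,1]<.2)&(X[...,1]>.1)&(X[...,0]>.56))
Rt=orient(BY,np.radians(27),True); print(Rt.T@(bw(-12,-111,48)-[.545,-.02,.215]))
```

```text
[-1.66  0.18  1.27  2.22 -0.    0.42 -1.95] [-0.05700875  0.64788961  0.26893514]
[0.5694 0.1699 0.1977] 0.055039015192179935 27.273125775425175
slide [-0.0063, 0.0377, 0.0044] rotation [0.001, -0.001, 0.0011]
slide [-0.0062, 0.0377, 0.0044] rotation [0.001, -0.001, 0.0011]
slide [-0.0062, 0.0377, 0.0043] rotation [0.001, -0.001, 0.0011]
slide [-0.0061, 0.0377, 0.0043] rotation [0.001, -0.001, 0.0011]
slide [-0.0061, 0.0377, 0.0043] rotation [0.001, -0.001, 0.0011]
blue 209 [0.5995 0.1107 0.1072] [0.626  0.1326 0.1372] [0.6537 0.1372 0.1555]
[ 0.05049896  0.06064791 -0.05725869]
```

Call:
step_arm:
  plan:
    - {"slide": [-0.0063,0.0377,0.0044],"rotation": [0.001,-0.001,0.001]}
    - {"slide": [-0.0062,0.0377,0.0044],"rotation": [0.001,-0.001,0.001]}
    - {"slide": [-0.0062,0.0377,0.0043],"rotation": [0.001,-0.001,0.001]}
    - {"slide": [-0.0061,0.0377,0.0043],"rotation": [0.001,-0.001,0.001]}
    - {"slide": [-0.0061,0.0377,0.0043],"rotation": [0.001,-0.001,0.001]}
    - {"slide": [0,0,0],"rotation": [0,0,0]}

```text
time: 27.35
tool_pos: [0.5437, -0.0142, 0.2124]
orientation: [2.655, 0.048, -1.646]
force: [-0.5, -0.0, 0.1]
finger_gap: 0.0004
```

Run:
```python
from h import *
s=r.observe(); print(s["joint_positions"].round(2),s["force"])
T=tool(); print(T[:3,3].round(4), np.arctan2(T[1,0],T[0,0]),np.degrees(np.arccos(-T[2,0])))
Rt=orient(BY,np.radians(27),True); rows(Rt,bw(-12,-110,50),4)
```

```text
[-1.4  -0.32  1.14  2.29  0.67  0.62 -2.24] [-0.47158151 -0.00286284  0.13828591]
[ 0.5437 -0.0142  0.2124] 0.03840780985875583 26.4183464666914
slide [0.0116, 0.0162, -0.0153] rotation [-0.0018, 0.0025, -0.0005]
slide [0.0116, 0.0163, -0.0152] rotation [-0.0018, 0.0025, -0.0005]
slide [0.0117, 0.0163, -0.0152] rotation [-0.0018, 0.0025, -0.0005]
slide [0.0117, 0.0163, -0.0151] rotation [-0.0018, 0.0025, -0.0005]
```

Call:
step_arm:
  plan:
    - {"slide": [0.0116,0.0162,-0.0153],"rotation": [-0.0018,0.0025,0]}
    - {"slide": [0.0116,0.0163,-0.0152],"rotation": [-0.0018,0.0025,0]}
    - {"slide": [0.0117,0.0163,-0.0152],"rotation": [-0.0018,0.0025,0]}
    - {"slide": [0.0117,0.0163,-0.0151],"rotation": [-0.0018,0.0025,0]}
    - {"slide": [0,0,0],"rotation": [0,0,0]}

```text
time: 27.98
tool_pos: [0.6007, -0.0698, 0.2169]
orientation: [2.662, 0.052, -1.61]
force: [-1.1, -0.8, -0.5]
finger_gap: 0.0004
```

Run:
```python
from h import *
s=r.observe(); print(s["joint_positions"].round(2),s["force"])
T=tool(); print(T[:3,3].round(4), np.arctan2(T[1,0],T[0,0]),np.degrees(np.arccos(-T[2,0])))
Rt=orient(BY,np.radians(27),True); plan(Rt,bw(-12,-112,36))
```

```text
[-1.6  -0.49  1.37  2.19  0.88  0.71 -2.25] [-1.12438339 -0.78131815 -0.47625325]
[ 0.6007 -0.0698  0.2169] 0.028543149677096206 27.65244810375503
pos [ 0.6007 -0.0698  0.2169]  slide(tool) [ 0.0387  0.0093 -0.0028]  |d| 0.04  rot [ 0.0047 -0.0113 -0.0067]  deg 0.8  slide in target axes [ 0.0386  0.0095 -0.0033]
```

Call:
step_arm:
  plan:
    - {"slide": [0.008,0.003,0],"rotation": [0.001,-0.003,-0.002]}
    - {"slide": [0.008,0.003,0],"rotation": [0.001,-0.003,-0.002]}
    - {"slide": [0.008,0.003,0],"rotation": [0.001,-0.003,-0.002]}
    - {"slide": [0,0,0],"rotation": [0,0,0]}

```text
time: 28.48
tool_pos: [0.5938, -0.0746, 0.2093]
orientation: [2.663, 0.055, -1.615]
force: [0.4, -0.2, 0.1]
finger_gap: 0.0002
```

Run:
```python
from h import *
s=r.observe(); print(s["joint_positions"].round(2),s["force"])
T=tool(); print(T[:3,3].round(4), np.arctan2(T[1,0],T[0,0]),np.degrees(np.arccos(-T[2,0])))
Rt=orient(BY,np.radians(27),True); plan(Rt,bw(-12,-112,36))
path(Rt,[(-12,-112,36),(-12,-112,24),(-12,-116,7),(-12,-128,1),(-12,-134,-4),(-12,-131.5,-11),(-12,-124,-17),(-12,-116,-20)])
```

```text
[-1.59 -0.49  1.37  2.21  0.88  0.7  -2.24] [ 0.37256486 -0.19556437  0.08621299]
[ 0.5938 -0.0746  0.2093] 0.03513326147678186 27.52017752102214
pos [ 0.5938 -0.0746  0.2093]  slide(tool) [ 0.0352  0.0049 -0.0128]  |d| 0.038  rot [ 0.003  -0.0091 -0.0036]  deg 0.6  slide in target axes [ 0.035   0.005  -0.0131]
(-12, -112, 24) [0.0107, 0.0, 0.0054]
(-12, -116, 7) [0.0151, 0.004, 0.0077]
(-12, -128, 1) [0.0053, 0.012, 0.0027]
(-12, -134, -4) [0.0045, 0.006, 0.0023]
(-12, -131.5, -11) [0.0062, -0.0025, 0.0032]
(-12, -124, -17) [0.0053, -0.0075, 0.0027]
(-12, -116, -20) [0.0027, -0.008, 0.0014]
```

```bash
cat > kin.py <<'E'
import numpy as np, itertools
from scipy.spatial.transform import Rotation as R
from scipy.optimize import least_squares
D=[([1.0875,.42676,.07383,1.60659,-.03412,1.11076,-.06709],(.22098,-.63736,.20477),(2.0407,.3451,-2.0413)),
([.42,.25,.21,2.31,-1.02,.16,-.43],(.464,-.3643,.0929),(-2.466,.553,1.45)),
([.46,.31,.16,2.27,-1.02,.16,-.43],(.4785,-.372,.0769),(-2.451,.542,1.465)),
([.41,.44,.2,2.22,-1.02,.16,-.46],(.4898,-.3731,.022),(-2.381,.535,1.558)),
([-.32,.35,.94,2.07,-.57,.5,-1.15],(.5508,-.3589,.1705),(-2.3,.681,1.503)),
([-.25,.24,.79,2.24,-.74,.16,-.98],(.5468,-.359,.1675),(-2.466,.734,1.288)),
([-.13,.54,.65,1.98,-.79,.39,-.98],(.6435,-.3311,.08),(-2.369,.575,1.549)),
([-.62,.7,1.22,1.98,-.79,.6,-1.53],(.6197,-.3192,.1484),(-2.052,1.053,1.312)),
([-1.17,.09,1.37,2.26,-.19,.4,-1.45],(.559,-.1312,.1904),(-2.566,.27,1.59)),
([-1.23,-.12,1.,2.32,.42,.47,-2.1],(.5378,.0184,.1929),(2.656,.03,-1.656)),
([-1.04,.21,.96,2.19,-.37,.38,-1.35],(.6168,.0348,.177),(2.653,.062,-1.64)),
([-1.36,.13,1.29,2.16,-.16,.74,-1.51],(.5237,.0277,.1952),(2.42,.045,-1.958)),
([-1.36,.22,1.07,2.14,-.13,.44,-1.77],(.6137,.1436,.2009),(2.657,.056,-1.626)),
([-1.59,-.49,1.37,2.21,.88,.7,-2.24],(.5938,-.0746,.2093),(2.663,.055,-1.615))]
Q=np.array([d[0] for d in D]); PP=np.array([d[1] for d in D]); RR=R.from_rotvec([d[2] for d in D])
AX=[[0,0,1],[0,1,0]]*3+[[0,0,1]]
def fk(x,q,sg,full=False):
    # x: p0(3), link offsets after joints (x,z) each, tool rv
    q=np.atleast_2d(q); n=len(q); Rm=R.from_rotvec(np.tile([0,0,x[18]],(n,1))); p=np.tile(x[:3],(n,1))
    for i in range(7):
        Rm=Rm*R.from_rotvec(np.outer(sg[i]*q[:,i],AX[i])); 
        o=[x[3+2*i],0,x[4+2*i]] if i<6 else [0,0,x[17]]
        p=p+Rm.apply(np.tile(o,(n,1)))
    return p,Rm*R.from_rotvec(np.tile(x[19:22],(n,1)))
def fit():
    best=None
    for sg in itertools.product([1,-1],repeat=7):
        if sg[1]!=1: continue   # mirror gauge
        for yaw0 in (0,np.pi):
          rv=[0,-np.pi/2,0]
          x0=np.zeros(22); x0[2]=.3; x0[6]=.4; x0[10]=.4;x0[17]=.3; x0[18]=yaw0; x0[19:]=rv
          def res(x,w=.3):
            p,Rm=fk(x,Q,sg); return np.r_[(p-PP).ravel(),w*(RR.inv()*Rm).as_rotvec().ravel(),.003*x[[3,4,5,7,8,9,11,12,13,14]]]
          s=least_squares(res,x0,max_nfev=25)
          if best is None or s.cost<best[0]: best=(s.cost,sg,s.x,res)
    s=least_squares(best[3],best[2],max_nfev=300); return best[1],s.x
if __name__=="__main__":
    sg,x=fit(); p,Rm=fk(x,Q,sg); print(sg,x.round(3)); print(np.abs(p-PP).max(1).round(3),np.degrees((RR.inv()*Rm).magnitude()).round(1))
    np.savez("kin.npz",sg=sg,x=x)
E
time timeout 400 python3 kin.py
```

```text
(-1, 1, -1, 1, -1, 1, -1) [ 1.120000e-01 -1.100000e-02 -1.090000e-01  2.330000e-01  0.000000e+00
 -1.010000e-01 -3.380000e-01 -1.980000e-01  0.000000e+00 -1.070000e-01
 -3.690000e-01  3.380000e-01 -0.000000e+00 -3.070000e-01 -0.000000e+00
 -1.293582e+03  2.638000e+00 -3.730000e-01 -3.230000e-01  3.750000e-01
 -7.330000e-01  1.253000e+00]
[0.93  0.71  0.711 0.703 0.784 0.824 0.778 0.79  0.816 0.822 0.941 0.753
 0.986 0.887] [47.1 48.1 47.9 47.5 47.7 48.5 47.9 47.8 48.3 47.8 48.2 47.2 47.9 47.8]
real	1m8.792s
user	1m9.125s
sys	0m0.149s
```

```bash
python3 - <<'E'
s=open('kin.py').read()
a=s.index("def fit():"); b=s.index('if __name__')
s=s[:a]+'''def fit():
    best=None
    for sg in itertools.product([1,-1],repeat=7):
        if sg[1]!=1: continue
        # orientation only: A_i(q) chain; unknown base yaw, tool rot -> Wahba for tool rot on a yaw grid
        for y0 in np.arange(-np.pi,np.pi,.1):
            x=np.zeros(22); x[18]=y0
            _,Rm=fk(x,Q,sg); T=(Rm.inv()*RR).mean(); e=((Rm*T).inv()*RR).magnitude().mean()
            if best is None or e<best[0]: x[19:]=T.as_rotvec(); best=(e,sg,x)
    e,sg,x=best; print(e,sg); x[2]=.3;x[6]=.4;x[10]=.4;x[17]=.3
    def res(x):
        p,Rm=fk(x,Q,sg); return np.r_[(p-PP).ravel(),.3*(RR.inv()*Rm).as_rotvec().ravel(),.003*x[3:17]]
    return sg,least_squares(res,x).x
'''+s[b:]
open('kin.py','w').write(s)
E
time timeout 400 python3 kin.py
```

```text
0.007997262211990557 (-1, 1, -1, 1, -1, 1, -1)
(-1, 1, -1, 1, -1, 1, -1) [-7.000e-03  1.400e-02  2.550e-01  2.200e-02 -0.000e+00 -3.300e-02
  2.640e-01  1.000e-03  2.640e-01 -5.200e-02  2.400e-01  2.100e-02
  2.400e-01 -3.600e-02 -0.000e+00 -0.000e+00 -0.000e+00  3.560e-01
 -8.500e-02  1.169e+00 -1.220e+00  1.127e+00]
[0.005 0.007 0.01  0.006 0.003 0.011 0.006 0.005 0.012 0.011 0.004 0.007
 0.004 0.013] [2.  0.4 0.4 0.4 0.5 0.9 0.5 0.4 0.5 0.4 0.4 0.8 0.2 0.9]
real	0m5.086s
user	0m5.515s
sys	0m0.158s
```

```bash
cat > sim.py <<'E'
from kin import *
z=np.load("kin.npz"); SG=z["sg"]; XX=z["x"]
LO=np.array([-2.85,-.5,-1.23,.21,-1.02,.16,-2.73]); HI=np.array([2.85,2.14,1.37,2.46,4.16,2.05,2.73])
def F(q): p,Rm=fk(XX,q,SG); return p[0],Rm[0]
def jac(q):
    Qs=np.vstack([q]+[q+1e-4*e for e in np.eye(7)]); p,Rm=fk(XX,Qs,SG)
    return np.vstack([(p[1:]-p[0]).T,((Rm[1:]*Rm[0].inv()).as_rotvec()).T])/1e-4
def ik(q,p,Rt,n=8,null=0,qn=None,wR=.3):
    "walk from F(q) to pose (p,Rt) in n steps, min-norm with limit locking"
    p0,R0=F(q); w=(R0.inv()*Rt).as_rotvec(); q=q.copy()
    for i in range(1,n+1):
        pt=p0+(p-p0)*i/n; Rg=R0*R.from_rotvec(w*i/n)
        for _ in range(4):
            pc,Rc=F(q); e=np.r_[pt-pc,wR*(Rg*Rc.inv()).as_rotvec()]; J=jac(q); J[3:]*=wR
            free=np.ones(7,bool)
            for _ in range(4):
                Jf=J[:,free]; dq=np.zeros(7); JJ=Jf.T@np.linalg.inv(Jf@Jf.T+1e-5*np.eye(6)); dq[free]=JJ@e
                if null: 
                    g=null*(qn-q)[free]; dq[free]+=g-JJ@(Jf@g)
                bad=free&(((q+dq)<LO)|((q+dq)>HI))
                if not bad.any(): break
                free&=~bad
            q=np.clip(q+np.clip(dq,-.3,.3),LO,HI)
    pc,Rc=F(q); return q,np.linalg.norm(p-pc),np.degrees((Rt.inv()*Rc).magnitude())
E
cat > t.py <<'E'
from sim import *
from h import orient
tests=[(8,(.559,-.1312,.1904),(-2.566,.27,1.59),"prev")]
S=[([-.05,.42,.5,2.12,-1.02,.16,-.72],None,None),
]
def go(q,p,rv,act,**k):
    q=np.array(q,float); p0,_=F(q); q2,e,a=ik(q,np.array(p),R.from_rotvec(rv),**k); print(q2.round(2),np.round(e,3),a.round(1)," actual",act)
for k in (dict(),dict(null=.05,qn=(LO+HI)/2),dict(null=.05,qn=np.array([0,.5,0,1.6,0,1,0]))):
    go([-1.66,.18,1.27,2.22,0,.42,-1.95],(.5437,-.0142,.2124),(2.655,.048,-1.646),[-1.4,-.32,1.14,2.29,.67,.62,-2.24],**k)
    go([-1.16,.33,.84,2.2,-.29,.28,-1.67],(.5694,.1699,.1977),(2.662,.069,-1.622),[-1.66,.18,1.27,2.22,0,.42,-1.95],**k)
    go([.46,.31,.16,2.27,-1.02,.16,-.43],(.4793,-.3679,.0432),(-2.403,.544,1.533),[.4,.38,.22,2.25,-1.02,.16,-.45],**k)
    go([.41,.44,.2,2.22,-1.02,.16,-.46],(.5508,-.3589,.1705),(-2.3,.681,1.503),[-.32,.35,.94,2.07,-.57,.5,-1.15],**k)
    go([-.25,.24,.79,2.24,-.74,.16,-.98],(.6435,-.3311,.08),(-2.369,.575,1.549),[-.13,.54,.65,1.98,-.79,.39,-.98],**k)
    go([-.62,.7,1.22,1.98,-.79,.6,-1.53],(.6258,-.327,.0984),(-2.486,.601,1.384),[-.05,.42,.5,2.12,-1.02,.16,-.72],**k)
    print()
E
python3 t.py
```

```text
[-1.43 -0.32  1.18  2.28  0.66  0.61 -2.21] 0.0 0.0  actual [-1.4, -0.32, 1.14, 2.29, 0.67, 0.62, -2.24]
[-1.66  0.15  1.27  2.23  0.03  0.42 -1.97] 0.0 0.0  actual [-1.66, 0.18, 1.27, 2.22, 0, 0.42, -1.95]
[ 0.43  0.37  0.2   2.26 -1.02  0.16 -0.44] 0.0 0.2  actual [0.4, 0.38, 0.22, 2.25, -1.02, 0.16, -0.45]
[-0.25  0.33  0.85  2.06 -0.49  0.48 -1.24] 0.0 0.0  actual [-0.32, 0.35, 0.94, 2.07, -0.57, 0.5, -1.15]
[-0.14  0.55  0.65  1.98 -0.8   0.38 -0.97] 0.0 0.0  actual [-0.13, 0.54, 0.65, 1.98, -0.79, 0.39, -0.98]
[-0.06  0.44  0.53  2.1  -0.98  0.2  -0.76] 0.003 1.1  actual [-0.05, 0.42, 0.5, 2.12, -1.02, 0.16, -0.72]

[-0.41 -0.07  0.36  2.28  0.05  0.46 -1.63] 0.0 0.0  actual [-1.4, -0.32, 1.14, 2.29, 0.67, 0.62, -2.24]
[-0.71  0.06  0.27  2.21  0.36  0.45 -2.26] 0.0 0.0  actual [-1.66, 0.18, 1.27, 2.22, 0, 0.42, -1.95]
[ 0.43  0.37  0.2   2.26 -1.02  0.16 -0.44] 0.0 0.2  actual [0.4, 0.38, 0.22, 2.25, -1.02, 0.16, -0.45]
[ 0.16  0.25  0.36  2.06 -0.13  0.44 -1.55] 0.0 0.0  actual [-0.32, 0.35, 0.94, 2.07, -0.57, 0.5, -1.15]
[ 0.2   0.47  0.23  1.98 -0.22  0.29 -1.47] 0.0 0.0  actual [-0.13, 0.54, 0.65, 1.98, -0.79, 0.39, -0.98]
[ 0.05  0.42  0.39  2.1  -0.79  0.16 -0.94] 0.003 1.2  actual [-0.05, 0.42, 0.5, 2.12, -1.02, 0.16, -0.72]

[-0.33 -0.06  0.28  2.28  0.04  0.46 -1.61] 0.0 0.0  actual [-1.4, -0.32, 1.14, 2.29, 0.67, 0.62, -2.24]
[-1.53  0.11  1.12  2.22  0.15  0.43 -2.08] 0.0 0.0  actual [-1.66, 0.18, 1.27, 2.22, 0, 0.42, -1.95]
[ 0.43  0.37  0.2   2.26 -1.02  0.16 -0.44] 0.0 0.2  actual [0.4, 0.38, 0.22, 2.25, -1.02, 0.16, -0.45]
[-0.17  0.3   0.75  2.06 -0.4   0.47 -1.31] 0.0 0.0  actual [-0.32, 0.35, 0.94, 2.07, -0.57, 0.5, -1.15]
[-0.06  0.52  0.55  1.98 -0.68  0.35 -1.07] 0.0 0.0  actual [-0.13, 0.54, 0.65, 1.98, -0.79, 0.39, -0.98]
[ 0.03  0.42  0.42  2.1  -0.83  0.17 -0.9 ] 0.003 1.2  actual [-0.05, 0.42, 0.5, 2.12, -1.02, 0.16, -0.72]
```

```bash
cat > search.py <<'E'
from sim import *
from h import orient,bw,BY,r
q0=np.array(r.observe()["joint_positions"])
rng=np.random.default_rng(0)
SW=[(-112,36),(-112,24),(-116,7),(-134,-4),(-124,-17),(-112,-20)]
M=lambda q:np.min(np.minimum(q-LO,HI-q))
best=[]
import time; t0=time.time()
while time.time()-t0<240:
    k=rng.integers(1,3); W=[]
    for _ in range(k): W.append((np.r_[rng.uniform(.44,.53),rng.uniform(-.32,.0),rng.uniform(.2,.42)],rng.uniform(-1.0,1.0),rng.uniform(0,35)))
    L=rng.uniform(25,34); ps=rng.uniform(-.3,.4); q=q0; ok=True; tr=[]
    for p,y,l in W:
        q,e,a=ik(q,p,R.from_matrix(orient(y,np.radians(l),True)),n=6); tr.append(q)
        if e>.004 or a>2: ok=False;break
    if not ok: continue
    Rt=R.from_matrix(orient(ps,np.radians(L),True)); m=9
    q,e,a=ik(q,bw(-12,-110,50),Rt,n=6); tr.append(q); m=M(q)
    if e>.003 or a>1.5: continue
    for u,zz in SW:
        q,e,a=ik(q,bw(-12,u,zz),Rt,n=2); m=min(m,M(q))
        if e>.002 or a>1: ok=False;break
    if ok:
        best.append((m,[(p.round(2),round(y,2),round(l,1)) for p,y,l in W],round(L,1),round(ps,2),[t.round(2).tolist() for t in tr],q.round(2)))
best.sort(key=lambda b:-b[0]); print(len(best))
for b in best[:4]: print(b)
E
python3 search.py
```

```text
491
(np.float64(0.2725493018434598), [(array([ 0.46, -0.11,  0.33]), -0.98, 24.6), (array([ 0.48, -0.28,  0.2 ]), 0.68, 13.4)], 25.9, 0.37, [[0.39, -0.2, -0.4, 2.08, 0.33, 1.03, -2.7], [0.25, 0.17, 0.37, 1.98, -0.35, 0.95, -0.08], [-0.01, 0.15, 0.21, 2.09, -0.51, 0.57, -0.63]], array([ 0.04,  0.25,  0.15,  2.16, -0.69,  0.43, -0.43]))
(np.float64(0.26613094411082927), [(array([ 0.48, -0.08,  0.32]), -0.82, 25.7)], 26.1, 0.36, [[-0.01, -0.18, -0.12, 2.11, 0.41, 0.98, -2.71], [-0.02, 0.15, 0.22, 2.1, -0.52, 0.56, -0.63]], array([ 0.03,  0.25,  0.16,  2.16, -0.7 ,  0.43, -0.43]))
(np.float64(0.23245290503046448), [(array([ 0.46, -0.13,  0.21]), 0.02, 29.3), (array([ 0.44, -0.05,  0.41]), -0.81, 2.5)], 25.3, 0.11, [[-0.92, -0.5, 0.95, 2.4, 0.65, 0.6, -1.94], [-0.79, -0.16, 0.68, 1.77, 0.15, 1.49, -2.5], [-0.67, 0.18, 0.83, 2.12, -0.49, 0.51, -0.95]], array([-0.5 ,  0.28,  0.67,  2.19, -0.77,  0.39, -0.68]))
(np.float64(0.2089350677487094), [(array([ 0.53, -0.12,  0.41]), -0.66, 27.3), (array([ 0.47, -0.1 ,  0.28]), -0.66, 32.2)], 26.0, 0.28, [[-1.12, -0.32, 0.81, 1.93, 0.66, 1.21, -2.71], [-0.21, -0.25, 0.08, 2.28, 0.59, 0.77, -2.72], [-0.36, 0.16, 0.56, 2.11, -0.56, 0.55, -0.69]], array([-0.27,  0.26,  0.47,  2.17, -0.81,  0.43, -0.43]))
```

Run:
```python
from h import *
R1=orient(-.82,np.radians(25.7),True); p1=np.array([.48,-.08,.32]); rows(R1,p1,7)
R2=orient(.36,np.radians(27),True); p2=bw(-12,-110,50); n=9
w=R.from_matrix(R1.T@R2).as_rotvec()/n; Rc=R.from_matrix(R1)
print("then")
for i in range(n): print(Rc.inv().apply((p2-p1)/n).round(4).tolist(),w.round(4).tolist()); Rc=Rc*R.from_rotvec(w)
```

```text
slide [-0.0215, 0.0001, 0.0071] rotation [0.1106, -0.0045, 0.0547]
slide [-0.0215, 0.0021, 0.0071] rotation [0.1106, -0.0045, 0.0547]
slide [-0.0213, 0.004, 0.0069] rotation [0.1106, -0.0045, 0.0547]
slide [-0.0209, 0.0059, 0.0064] rotation [0.1106, -0.0045, 0.0547]
slide [-0.0205, 0.0077, 0.0057] rotation [0.1106, -0.0045, 0.0547]
slide [-0.0201, 0.0094, 0.0049] rotation [0.1106, -0.0045, 0.0547]
slide [-0.0195, 0.011, 0.0038] rotation [0.1106, -0.0045, 0.0547]
then
[0.0167, -0.0118, -0.0035] [-0.1175, 0.0022, -0.0582]
[0.0174, -0.0103, -0.0048] [-0.1175, 0.0022, -0.0582]
[0.018, -0.0086, -0.0059] [-0.1175, 0.0022, -0.0582]
[0.0184, -0.0068, -0.0067] [-0.1175, 0.0022, -0.0582]
[0.0188, -0.0049, -0.0074] [-0.1175, 0.0022, -0.0582]
[0.019, -0.0029, -0.0078] [-0.1175, 0.0022, -0.0582]
[0.0191, -0.0009, -0.008] [-0.1175, 0.0022, -0.0582]
[0.0192, 0.0012, -0.0079] [-0.1175, 0.0022, -0.0582]
[0.019, 0.0032, -0.0076] [-0.1175, 0.0022, -0.0582]
```

Call:
step_arm:
  plan:
    - {"slide": [-0.0215,0,0.0071],"rotation": [0.11,-0.0045,0.0547]}
    - {"slide": [-0.0215,0.002,0.0071],"rotation": [0.11,-0.0045,0.0547]}
    - {"slide": [-0.0213,0.004,0.0069],"rotation": [0.11,-0.0045,0.0547]}
    - {"slide": [-0.021,0.006,0.0064],"rotation": [0.11,-0.0045,0.0547]}
    - {"slide": [-0.0205,0.0077,0.0057],"rotation": [0.11,-0.0045,0.0547]}
    - {"slide": [-0.02,0.0094,0.0049],"rotation": [0.11,-0.0045,0.0547]}
    - {"slide": [-0.0195,0.011,0.0038],"rotation": [0.11,-0.0045,0.0547]}
    - {"slide": [0,0,0],"rotation": [0,0,0]}

```text
time: 29.48
tool_pos: [0.5104, -0.0859, 0.3049]
orientation: [-2.346, 0.71, 1.418]
force: [0.2, 0.6, -0.8]
finger_gap: 0.0006
```

```bash
cat > pred.py <<'E'
from sim import *
from h import *
def pred(ps,L):
    q=np.array(r.observe()["joint_positions"]); Rt=R.from_matrix(orient(ps,np.radians(L),True)); print(q.round(2))
    for u,zz in [(-110,50),(-112,24),(-134,-4),(-124,-17),(-112,-20)]:
        q,e,a=ik(q,bw(-12,u,zz),Rt,n=4); print(ps,u,q.round(2),round(e,4),a.round(2))
E
python3 - <<'E'
from pred import *
T=tool(); print(T[:3,3].round(4), np.arctan2(T[1,0],T[0,0]),np.degrees(np.arccos(-T[2,0])))
pred(.36,27); pred(.2,27)
rows(orient(.36,np.radians(27),True),bw(-12,-110,50),9)
E
```

```text
[ 0.5104 -0.0859  0.3049] -0.578430587955162 27.586438678313034
[-0.71 -0.22  0.44  2.17  0.58  0.91 -2.73]
0.36 -110 [-1.16  0.04  1.27  2.2  -0.37  0.49 -0.84] 0.0422 5.29
0.36 -112 [-0.74  0.31  1.06  2.14 -0.96  0.66 -0.24] 0.0 0.0
0.36 -134 [-0.55  0.33  0.89  2.15 -1.02  0.63 -0.14] 0.0 0.0
0.36 -124 [-0.48  0.32  0.77  2.16 -1.02  0.57 -0.15] 0.0 0.0
0.36 -112 [-0.48  0.31  0.75  2.17 -1.02  0.55 -0.16] 0.0 0.0
[-0.71 -0.22  0.44  2.17  0.58  0.91 -2.73]
0.2 -110 [-0.62  0.17  0.81  2.14 -0.61  0.51 -0.73] 0.0 0.0
0.2 -112 [-0.56  0.21  0.77  2.16 -0.73  0.48 -0.62] 0.0 0.0
0.2 -134 [-0.45  0.27  0.7   2.17 -0.87  0.46 -0.44] 0.0 0.0
0.2 -124 [-0.45  0.28  0.67  2.19 -0.92  0.44 -0.41] 0.0 0.0
0.2 -112 [-0.47  0.28  0.67  2.2  -0.92  0.42 -0.42] 0.0 0.0
slide [0.015, -0.0077, -0.003] rotation [-0.0944, -0.0014, -0.0479]
slide [0.0154, -0.0066, -0.0037] rotation [-0.0944, -0.0014, -0.0479]
slide [0.0157, -0.0055, -0.0043] rotation [-0.0944, -0.0014, -0.0479]
slide [0.0159, -0.0043, -0.0048] rotation [-0.0944, -0.0014, -0.0479]
slide [0.0161, -0.0031, -0.0052] rotation [-0.0944, -0.0014, -0.0479]
slide [0.0162, -0.0018, -0.0054] rotation [-0.0944, -0.0014, -0.0479]
slide [0.0162, -0.0005, -0.0056] rotation [-0.0944, -0.0014, -0.0479]
slide [0.0162, 0.0008, -0.0056] rotation [-0.0944, -0.0014, -0.0479]
slide [0.0161, 0.0021, -0.0055] rotation [-0.0944, -0.0014, -0.0479]
```

Run:
```python
from h import *
Rt=orient(.2,np.radians(27),True)
rows(Rt,bw(-12,-110,50),8)
path(Rt,[(-12,-110,50),(-12,-112,24),(-12,-116,7),(-12,-128,1),(-12,-134,-4),(-12,-131.5,-11),(-12,-124,-17),(-12,-116,-20)])
print((Rt.T@(bw(0,10,0)-bw(0,0,0))).round(4))
```

```text
slide [0.0169, -0.0086, -0.0034] rotation [-0.0884, -0.0016, -0.0446]
slide [0.0173, -0.0075, -0.0041] rotation [-0.0884, -0.0016, -0.0446]
slide [0.0176, -0.0064, -0.0048] rotation [-0.0884, -0.0016, -0.0446]
slide [0.0178, -0.0051, -0.0053] rotation [-0.0884, -0.0016, -0.0446]
slide [0.018, -0.0038, -0.0057] rotation [-0.0884, -0.0016, -0.0446]
slide [0.0182, -0.0025, -0.006] rotation [-0.0884, -0.0016, -0.0446]
slide [0.0182, -0.0011, -0.0062] rotation [-0.0884, -0.0016, -0.0446]
slide [0.0182, 0.0002, -0.0063] rotation [-0.0884, -0.0016, -0.0446]
(-12, -112, 24) [0.023, 0.002, 0.0121]
(-12, -116, 7) [0.0149, 0.004, 0.0083]
(-12, -128, 1) [0.0045, 0.0119, 0.0044]
(-12, -134, -4) [0.004, 0.0059, 0.0031]
(-12, -131.5, -11) [0.0064, -0.0025, 0.0028]
(-12, -124, -17) [0.0059, -0.0074, 0.0017]
(-12, -116, -20) [0.0032, -0.0079, 0.0002]
[ 0.0007 -0.0099 -0.0014]
```

Call:
step_arm:
  plan:
    - {"slide": [0.0169,-0.0086,-0.0034],"rotation": [-0.0884,-0.0016,-0.0446]}
    - {"slide": [0.0173,-0.0075,-0.0041],"rotation": [-0.0884,-0.0016,-0.0446]}
    - {"slide": [0.0176,-0.0064,-0.0048],"rotation": [-0.0884,-0.0016,-0.0446]}
    - {"slide": [0.0178,-0.005,-0.0053],"rotation": [-0.0884,-0.0016,-0.0446]}
    - {"slide": [0.018,-0.0038,-0.0057],"rotation": [-0.0884,-0.0016,-0.0446]}
    - {"slide": [0.0182,-0.0025,-0.006],"rotation": [-0.0884,-0.0016,-0.0446]}
    - {"slide": [0.0182,-0.0011,-0.0062],"rotation": [-0.0884,-0.0016,-0.0446]}
    - {"slide": [0.0182,0,-0.0063],"rotation": [-0.0884,-0.0016,-0.0446]}
    - {"slide": [0,0,0],"rotation": [0,0,0]}

```text
time: 30.6
tool_pos: [0.603, -0.0739, 0.2079]
orientation: [2.618, 0.144, -1.634]
force: [-0.1, 0.4, -0.0]
finger_gap: 0.0002
```

Run:
```python
from pred import *
T=tool(); yaw=np.arctan2(T[1,0],T[0,0]); print(T[:3,3].round(4), yaw,np.degrees(np.arccos(-T[2,0])))
pred(.2,27)
rows(orient(.2,np.radians(27),True),bw(-12,-111,36),2)
```

```text
[ 0.603  -0.0739  0.2079] 0.11736243752937439 26.087699389440314
[-0.78  0.12  0.92  2.16 -0.43  0.5  -1.01]
0.2 -110 [-0.65  0.18  0.85  2.14 -0.63  0.52 -0.72] 0.0 0.0
0.2 -112 [-0.59  0.22  0.8   2.16 -0.74  0.48 -0.61] 0.0 0.0
0.2 -134 [-0.48  0.27  0.73  2.17 -0.89  0.47 -0.43] 0.0 0.0
0.2 -124 [-0.47  0.29  0.71  2.19 -0.94  0.44 -0.39] 0.0 0.0
0.2 -112 [-0.49  0.29  0.7   2.2  -0.94  0.43 -0.41] 0.0 0.0
slide [0.0147, 0.0028, -0.0029] rotation [-0.043, 0.0078, -0.0185]
slide [0.0146, 0.0032, -0.0026] rotation [-0.043, 0.0078, -0.0185]
```

Call:
step_arm:
  plan:
    - {"slide": [0.0147,0.0028,-0.0029],"rotation": [-0.043,0.0078,-0.0185]}
    - {"slide": [0.0146,0.0032,-0.0026],"rotation": [-0.043,0.0078,-0.0185]}
    - {"slide": [0.0107,0.001,0.0055],"rotation": [0,0,0]}
    - {"slide": [0.0075,0.002,0.0042],"rotation": [0,0,0]}
    - {"slide": [0.0075,0.002,0.0042],"rotation": [0,0,0]}
    - {"slide": [0.0045,0.0119,0.0044],"rotation": [0,0,0]}
    - {"slide": [0.004,0.006,0.0031],"rotation": [0,0,0]}
    - {"slide": [0.0064,-0.0025,0.0028],"rotation": [0,0,0]}
    - {"slide": [0.0059,-0.0074,0.0017],"rotation": [0,0,0]}
    - {"slide": [0,0,0],"rotation": [0,0,0]}

```text
time: 31.85
tool_pos: [0.622, -0.0892, 0.1309]
orientation: [2.582, 0.261, -1.581]
force: [-0.1, -0.1, -0.2]
finger_gap: 0.0005
```

Run:
```python
from h import *
s=r.observe(); print(s["joint_positions"].round(2),s["force"])
Rt=orient(.2,np.radians(27),True); plan(Rt,bw(-12,-124,-17)); plan(Rt,bw(-12,-112,-20))
p=blue(lambda X:(X[...,1]<-.05)&(X[...,1]>-.15)&(X[...,0]>.56))
```

```text
[-0.41  0.29  0.63  2.18 -0.92  0.42 -0.41] [-0.07906489 -0.14963143 -0.24770115]
pos [ 0.622  -0.0892  0.1309]  slide(tool) [-0.0001  0.0012  0.0001]  |d| 0.001  rot [-0.0008 -0.0007  0.0023]  deg 0.1  slide in target axes [-0.0001  0.0012  0.0001]
pos [ 0.622  -0.0892  0.1309]  slide(tool) [ 0.0034 -0.0107 -0.0002]  |d| 0.011  rot [-0.0008 -0.0007  0.0023]  deg 0.1  slide in target axes [ 0.0034 -0.0107 -0.0002]
blue 26 [ 0.6123 -0.0735  0.1495] [ 0.6351 -0.0664  0.1532] [ 0.658  -0.0584  0.1574]
```

Call:
step_arm:
  plan:
    - {"slide": [0.0015,-0.0036,0],"rotation": [0,0,0]}
    - {"slide": [0.0015,-0.0036,0],"rotation": [0,0,0]}
    - {"slide": [0,-0.0035,0],"rotation": [0,0,0]}
    - {"slide": [0,-0.002,0],"rotation": [0,0,0]}
    - {"slide": [0,0,0],"rotation": [0,0,0]}

```text
time: 32.52
tool_pos: [0.6212, -0.0776, 0.1289]
orientation: [2.583, 0.26, -1.58]
force: [0.8, -1.2, -0.2]
finger_gap: 0.0006
```

Call:
step_arm:
  plan:
    - {"slide": [0,-0.0015,0],"rotation": [0,0,0]}
    - {"slide": [0,-0.001,0],"rotation": [0,0,0]}
    - {"slide": [0,0,0],"rotation": [0,0,0]}

```text
time: 32.9
tool_pos: [0.621, -0.0767, 0.1291]
orientation: [2.584, 0.256, -1.579]
force: [2.9, -8.2, -1.7]
finger_gap: 0.0004
```

One more push, then retreat and inspect.

Call:
step_arm:
  plan:
    - {"slide": [0,-0.0015,0],"rotation": [0,0,0]}
    - {"slide": [0,0,0],"rotation": [0,0,0]}

```text
time: 33.15
tool_pos: [0.6209, -0.0765, 0.1292]
orientation: [2.584, 0.253, -1.579]
force: [4.2, -12.5, -3.5]
finger_gap: 0.0006
```

Call:
step_arm:
  plan:
    - {"slide": [0,0.012,0],"rotation": [0,0,0]}
    - {"slide": [0,0.015,0],"rotation": [0,0,0]}
    - {"slide": [-0.03,0,0],"rotation": [0,0,0]}
    - {"slide": [-0.035,0,0],"rotation": [0,0,0]}
    - {"slide": [-0.035,0,0.01],"rotation": [0,0,0]}
    - {"slide": [-0.035,0,0.01],"rotation": [0,0,0]}
    - {"slide": [0,0,0],"rotation": [0,0,0]}

```text
time: 34.02
tool_pos: [0.5478, -0.1165, 0.2422]
orientation: [2.588, 0.262, -1.576]
force: [0.1, 0.4, 0.7]
finger_gap: 0.0006
```

Run:
```python
from h import *
s=r.observe(); print(s["joint_positions"].round(2),s["force"],s["tool_pos"])
im=[]
for n in ["side","wrist"]:
    f,X,P=cloud(n); im.append(cv2.resize(f[190:330,200:400],(560,400)) if n=="side" else cv2.resize(f,(560,350)))
    f=f.astype(int)
    W=(f.min(-1)>110)&(X[...,2]>.145)&(X[...,2]<.16)&(X[...,0]>.5)&(X[...,0]<.75)&(X[...,1]>-.1)&(X[...,1]<.16)
    p=X[W]; A=np.c_[p[:,:2]-BC[:2],np.ones(len(p))]; q=np.linalg.lstsq(A,p[:,2],rcond=None)[0]
    print(n,len(p),cv2.minAreaRect((p[:,:2]*1000).astype(np.float32)),"slopes,z",q.round(4))
    b=(f[...,2]-f[...,0]>50)&(X[...,2]>.09)&(X[...,2]<.25)
    k,l,st,c=cv2.connectedComponentsWithStats(b.astype(np.uint8))
    for i in range(1,k):
        if st[i,4]>15:
            p=X[l==i]; print(c[i].round(),st[i,4],p.min(0).round(3),np.median(p,0).round(4),p.max(0).round(3))
save("c6.png",cv2.resize(np.vstack(im),(448,600)))
```

```text
[-0.67 -0.08  0.87  2.2  -0.23  0.57 -0.99] [0.06181418 0.35875291 0.68955834] [ 0.54779336 -0.11649951  0.24215433]
side 1861 ((627.174560546875, 38.495887756347656), (181.953125, 206.07998657226562), 2.8757646083831787) slopes,z [ 0.0036 -0.0098  0.154 ]
[299. 233.] 27 [ 0.609 -0.065  0.149] [ 0.636  -0.0616  0.1527] [ 0.661 -0.055  0.156]
[289. 245.] 394 [0.585 0.02  0.153] [0.6268 0.0458 0.1705] [0.674 0.059 0.19 ]
[321. 259.] 71 [0.532 0.011 0.119] [0.5348 0.0384 0.1383] [0.543 0.061 0.156]
[277. 274.] 211 [0.6   0.107 0.097] [0.6248 0.1403 0.1373] [0.652 0.146 0.155]
wrist 36443 ((628.5966796875, 38.5919189453125), (181.2984619140625, 202.17684936523438), 2.546002149581909) slopes,z [ 0.0013 -0.0002  0.1532]
[159. 126.] 3729 [0.586 0.019 0.153] [0.6231 0.0323 0.1834] [0.677 0.067 0.188]
[ 58. 113.] 417 [0.601 0.133 0.149] [0.6257 0.1367 0.1523] [0.653 0.142 0.154]
[284. 149.] 544 [ 0.609 -0.067  0.12 ] [ 0.634  -0.0635  0.1521] [ 0.663 -0.057  0.155]
[145. 236.] 546 [0.534 0.006 0.119] [0.5381 0.0313 0.1524] [0.543 0.061 0.155]
```

View pics/c6.png

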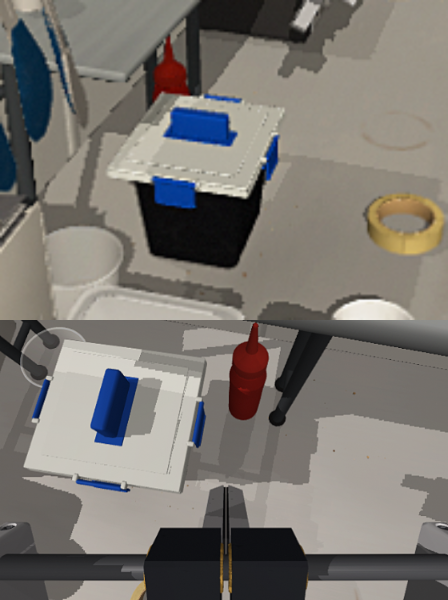

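Run:
```python
from h import *
Rb=R.from_rotvec([0,0,.045])
def prof(nm,p,ax):
    q=Rb.inv().apply(p-BC)*1000
    print(nm,len(q)); 
    for z0 in range(-40,8,6):
        m=(q[:,2]>=z0)&(q[:,2]<z0+6)
        if m.sum()>2: print("  z",z0+3,m.sum(),np.percentile(q[m][:,ax],[10,50,90]).round(1))
for cam in ("side","wrist"):
    f,X,P=cloud(cam); f=f.astype(int); b=(f[...,2]-f[...,0]>50)&(X[...,2]>.1)&(X[...,2]<.156)
    for nm,s,ax in [("left",(X[...,1]>.11)&(X[...,1]<.17),1),("front",(X[...,0]<.56)&(X[...,0]>.5),0),("right",(X[...,1]<-.04)&(X[...,1]>-.12),1)]:
        prof(cam+" "+nm,X[b&s],ax)
```

```text
side left 213
  z -31 5 [105.3 105.6 108.2]
  z -25 36 [104.7 106.5 109.5]
  z -19 36 [104.1 106.1 107.5]
  z -13 38 [103.6 106.2 107.7]
  z -7 32 [104.2 105.8 108.8]
  z -1 32 [104.4 105.8 107.7]
  z 5 34 [103.4 106.3 107.8]
side front 71
  z -25 14 [-95.3 -94.2 -93.4]
  z -19 8 [-94.2 -93.7 -92.8]
  z -13 13 [-94.2 -93.2 -86.7]
  z -7 9 [-94.4 -93.8 -93.4]
  z -1 6 [-94.2 -93.8 -93.3]
  z 5 20 [-94.4 -92.8 -90.8]
side right 26
  z 5 24 [-97.8 -95.2 -93.2]
wrist left 439
  z -1 22 [101.2 101.9 102.5]
  z 5 417 [101.2 102.7 105.1]
wrist front 552
  z -25 62 [-93.4 -93.  -91.9]
  z -19 4 [-91.6 -91.1 -90.8]
  z -13 23 [-91.4 -86.3 -85.9]
  z -1 6 [-93.1 -92.9 -92.5]
  z 5 456 [-92.5 -90.3 -88. ]
wrist right 555
  z -25 107 [-99.7 -98.8 -98.2]
  z -19 18 [-98.4 -98.4 -97.4]
  z -13 10 [-98.4 -97.9 -96.6]
  z -7 6 [-98.  -94.5 -91.7]
  z -1 6 [-99.4 -99.3 -99.3]
  z 5 407 [-99.1 -97.  -94.5]
```

```bash
python3 -c "
from h import *
s=r.observe(); print(s['force'],s['time']); print(ticket.sign_off())"
```

```text
[-0.50401159 -0.76882292 -0.07836201] 34.225
the job is handed in; nothing more can be done
None
```

The white lid is on the black box and all three clips are folded down, and I handed the job in at 34.2 s. Sign-off reports no verdict, so what follows is my own measurements.

- **Placing:** I picked the lid up by its ridge, set it down once to regrasp it with more lean (26.5°), and carried it in under the shelf. It sat flat and square on the rim with the clips still open. The plate top was at z = 0.153 m (0.152 expected) with slopes under 0.001, and the rim pressed back with about 8 N.
- **Clips:** I folded the front, left and right clips in turn, pressing each to its stop with 12–17 N. Camera profiles afterwards show all three standing vertical against the sides.
- **Right clip:** The arm first ran into its joint limits there, so I backed out and came in by another route, which worked.
- **Last checks:** The lid is level to about 0.001 rad in the wrist view and turned about 2.5–2.9°, close to the box's own 2.5°. The side view gave a y slope of −0.010, which disagrees but is within the 0.035 limit.
- **Sideways position:** Pressing the right clip slid the lid left. Estimates range from 2 to 4.5 mm depending on the view, against the 10 mm allowed.
- **Bystanders and robot:** The tape, bottle and tub showed no visible shift in the last pictures, and I did not re-measure any of the four. The arm was clear of everything at the end.

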